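# Rinse the steel beakers and hang them up to dry

### The job

Wash up the handled steel beakers that stand mouth down on the lab bench: first dose the rinser by pressing the detergent bottle's pump cap all the way down and letting it spring back up. Then, one beaker at a time from the tallest to the shortest, press the beaker, still mouth down, onto the rinser's sprung pad until the pad is fully down, keep it pressed there for about three seconds, and hang it by its handle on a hook of the drying stand, one beaker to a hook. When all are hanging, dose the rinser again in the same way so that it is left soaking; leave the other labware where it is.

Things in the scene. Friction and masses are not known exactly. Their poses are not given: they have to be found in the camera images.
- beaker_tall: tall steel beaker with side handle, standing mouth down (may be absent): outside diameter 64 mm, height 100 mm, with a heavy rolled lip 76 mm across and 5 mm high at the mouth. Origin: centre of the mouth (underside); z up to the closed base, +y to the handle, a 7 mm rod bent to a rectangular loop in the y-z plane, reaching 75 mm from the axis; opening 36 mm (y) by 61 mm (z)
- tall_loop (a point): the middle of the opening of the tall beaker's handle, at y 50 mm, z 56 mm in the beaker's frame; its axes are the beaker's
- beaker_middle: middle steel beaker with side handle, standing mouth down (may be absent): outside diameter 58 mm, height 86 mm, with a heavy rolled lip 70 mm across and 5 mm high at the mouth. Origin: centre of the mouth (underside); z up to the closed base, +y to the handle, a 7 mm rod bent to a rectangular loop in the y-z plane, reaching 72 mm from the axis; opening 36 mm (y) by 53 mm (z)
- middle_loop (a point): the middle of the opening of the middle beaker's handle, at y 47 mm, z 46 mm in the beaker's frame; its axes are the beaker's
- beaker_short: short steel beaker with side handle, standing mouth down (may be absent): outside diameter 52 mm, height 72 mm, with a heavy rolled lip 64 mm across and 5 mm high at the mouth. Origin: centre of the mouth (underside); z up to the closed base, +y to the handle, a 7 mm rod bent to a rectangular loop in the y-z plane, reaching 69 mm from the axis; opening 36 mm (y) by 39 mm (z)
- short_loop (a point): the middle of the opening of the short beaker's handle, at y 44 mm, z 39 mm in the beaker's frame; its axes are the beaker's
- pump_cap (a joint): travel of the sprung cap of the detergent pump bottle: 0 up, 0.012 m fully down; takes about 9 N at the bottom, springs back by itself
- pump_top (a point): centre of the top of the pump cap, a white disc 40 mm across with a short spout, on a fixed grey bottle 76 mm across; the cap's top stands 196 mm above the bench when up; z up
- rinser_pad (a joint): travel of the sprung pad of the bench rinser: 0 up, 0.010 m fully down; takes about 10 N at the bottom, springs back by itself
- pad_top (a point): centre of the top of the rinser's pad, a flat black disc 84 mm across, 44 mm above the bench when up, over a fixed low steel tray 140 mm square and 31 mm high; z up
- hook0 (a point): right-hand (-y) hook of the fixed drying stand: point on its axis where a handle is to hang, 200 mm above the bench, z up. An 8 mm rod pointing to this frame's -x (to the robot); 36 mm out its end turns up (tip 21 mm above the axis, 45 mm out); 78 mm to +x is the stand's bar (12 mm thick, same height, along y). Hooks are 145 mm apart along y
- hook1 (a point): middle hook of the fixed drying stand: point on its axis where a handle is to hang, 200 mm above the bench, z up. An 8 mm rod pointing to this frame's -x (to the robot); 36 mm out its end turns up (tip 21 mm above the axis, 45 mm out); 78 mm to +x is the stand's bar (12 mm thick, same height, along y). Hooks are 145 mm apart along y
- hook2 (a point): left-hand (+y) hook of the fixed drying stand: point on its axis where a handle is to hang, 200 mm above the bench, z up. An 8 mm rod pointing to this frame's -x (to the robot); 36 mm out its end turns up (tip 21 mm above the axis, 45 mm out); 78 mm to +x is the stand's bar (12 mm thick, same height, along y). Hooks are 145 mm apart along y
- tube_rack: bystander: blue test tube rack 80 x 200 x 98 mm, origin at its underside
- reagent_jar: bystander: amber jar 70 mm across, 110 mm tall, origin at its underside
- glass_beaker: bystander: glass beaker 70 mm across, 85 mm tall, origin at its underside

How it is judged:
By the outcome, as a careful person would: the job done as asked, in the order asked, and still so for the second after the job is handed in, with the robot touching nothing.
Of beaker_tall, beaker_middle, beaker_short only 2 to 3 are there at a start; the rules pass over those that are not, and their reading is None.
At some moment in a run one of beaker_tall, beaker_middle, beaker_short may be knocked a few centimetres aside while the robot is not near it.
It also fails if it takes over 210 s, if anything falls off the work surface, if the arm or the gripper's body presses on something with over 40 N, if the wrist force passes 120 N, or if a joint passes its speed limit or range.

### The arm

A 6-joint arm with a two-finger parallel gripper is mounted at the origin on the work surface. World frame = base frame: x ahead of the robot, y to its left, z up, the work surface at z = 0. Lengths are in m, angles in rad, forces in N, time in s.
With the tool pointing down it reaches from about 0.375 to 0.9 m from the base axis. Payload 3.1 kg.
Tool frame: the origin (TCP) lies at the very end of the fingers, on their centre line; the grasp point (between the pads) lies 19 mm behind it; z points along the fingers, y is the line along which they close (so a half turn about z gives the same grasp; the last joint's range is limited). The gripper opens to 85 mm and grips with 20 to 120 N. Pads are 22 mm wide; open, the fingers measure 114 mm over their backs; the gripper's body (76 mm by 85 mm) begins 54 mm behind the grasp point. The pads swing forward as they close: fully open they stand 13 mm farther back than shut.
Start: joints at [1.089, 0.527, 1.433, -0, 1.181, -0.178], TCP at [0.186, 0.597, 0.231] pointing down, gripper open.
Joint ranges: [-3.08, 3.08], [-0.75, 2.2], [0.22, 2.44], [-1.43, 4.57], [0, 2.65], [-2.85, 2.85]. Speed limits (rad/s): [2.79, 2.79, 3.14, 3.14, 3.14, 3.14].

### API

Orientations are given as a unit quaternion [x, y, z, w].
In Python, from station import manip, vision gives the robot as it stands.
- The arm moves only by the tool drive_tool, never from a script. Its argument "deltas" is a list that holds one entry, the list of rows, each a list of 4 numbers: the shift along the tool's x, y, z in mm, then the turn about the tool's z in rad. A call has 1 to 5 rows; each row is the pose to reach, as a shift and turn from the pose commanded when the call began, along the tool's axes at that moment; what a row does not reach only later rows make up. A row lasts 1/12 s, in which the tool goes at most 41.7 mm and 7.16 degrees, less where a joint would pass 70% of its speed; a pose out of reach is approached as far as the arm can. A call with a gripper value outside its range is refused whole. "jaw" is the finger opening in mm, from 0 to 85.4, set as the call begins (left out, the last holds). The fingers move at their own pace and stop on an object; "force" is the grip in N (left out, the last holds). Time passes only in rows, so rows that repeat a pose let the fingers close. It gives the time, the measured TCP pose, the force, the opening and the grip force at its end, in the units of the state.
- manip.sense(): the state, without advancing time (a new reading comes with each control period).
- vision.snapshot(name): name is "scene" or "top"; returns the picture (400x640x3 uint8, red, green, blue); there is no depth.
- vision.camera_model(name): a dict with "camera_matrix" (3x3 intrinsics, pixels), "rvec" (rotation vector, rad) and "tvec" (3), from world to camera coordinates, as OpenCV has them. Camera axes: x right, y down, z forward; pixel columns grow to the right and rows downward; lengths in m; the calibration is good to about 2 mm. A picture is of the moment at which its call begins. camera_model takes no time and is no camera call.
- manip.sign_off(): hands the job in; it is judged then, once.
The state is a dict: "t": time; "q": joint angles; "qd": joint speeds; "tau": joint torques, N m; "tcp_pos": TCP position; "tool_rot": TCP orientation; "force": force on the tool from outside, world axes, zero at the start; "ft_torque": the same for the moment, N m; "finger_gap": opening from 0.0 (shut) to 1.0 (fully open); "gripper_force": force on a finger pad.
Only numpy, scipy, OpenCV 4.12 (cv2) and the standard library are available. Lean on these libraries where they do the work, as an engineer would, in place of code of your own. Each camera call takes 0.05 s, during which the arm holds its last target. There are 200 camera calls.

## Working session

There is one attempt and no reset: what is moved stays moved. The work goes in short steps, Python scripts to look and compute and a tool call to move; the robot and the scene stay as the last step left them, time stands still between calls to the robot, and variables do not carry over. Pictures are saved under pics/ and viewed, at most 14 in all, crops included, and the job is handed in when it is done.

Besides the shell and the picture viewer there is one more tool, called after "Call:" as a command line: name --argument value ..., lists and objects as JSON in quotes. drive_tool: Moves the arm, as the interface text tells. Its arguments: {"type":"object","properties":{"deltas":{"type":"array"},"jaw":{"type":"number"},"force":{"type":"number"}},"required":["deltas"]}

```bash
mkdir -p pics; ls; cat > h.py <<'E'
import cv2,numpy as np
from station import manip,vision
def cam(n):
    m=vision.camera_model(n);K=np.array(m["camera_matrix"],float);r=np.array(m["rvec"],float).reshape(3);t=np.array(m["tvec"],float).reshape(3)
    return K,cv2.Rodrigues(r)[0],t
def px2z(n,u,v,z):
    K,R,t=cam(n);d=R.T@np.linalg.inv(K)@[u,v,1];c=-R.T@t
    return c+d*(z-c[2])/d[2]
def proj(n,p):
    K,R,t=cam(n);q=K@(R@np.array(p,float)+t);return q[:2]/q[2]
def snap(n,f,crop=None,s=1):
    im=vision.snapshot(n)[:,:,::-1]
    cv2.imwrite('pics/full_'+f,im)
    if crop: im=im[crop[1]:crop[3],crop[0]:crop[2]]
    cv2.imwrite('pics/'+f,cv2.resize(np.ascontiguousarray(im),None,fx=s,fy=s,interpolation=cv2.INTER_CUBIC))
E
python3 - <<'E'
from h import *
snap('top','t0.png',s=1.25);snap('scene','s0.png',s=1.25)
for n in('top','scene'):
    K,R,t=cam(n);print(n,K.round(1).tolist(),(-R.T@t).round(3),R.round(2).tolist())
print(manip.sense())
E
```

```text
pics
top [[477.7, 0.0, 317.3], [0.0, 477.7, 204.4], [0.0, 0.0, 1.0]] [0.385 0.008 1.654] [[-0.03, -1.0, -0.02], [-0.99, 0.03, -0.12], [0.12, 0.02, -0.99]]
scene [[474.5, 0.0, 329.3], [0.0, 474.5, 195.5], [0.0, 0.0, 1.0]] [ 1.235 -0.217  1.289] [[0.31, 0.95, 0.01], [0.81, -0.25, -0.53], [-0.5, 0.17, -0.85]]
{'t': 0.1, 'q': array([ 1.08950265e+00,  5.28371933e-01,  1.43378264e+00,  6.47373054e-06,
        1.18139155e+00, -1.78502085e-01]), 'qd': array([ 0.00028756, -0.00130219, -0.00339974, -0.00155226, -0.00029041,
        0.00081942]), 'tau': array([-2.23953784e-04, -4.43305242e+01, -1.78584927e+01, -2.89252057e-04,
        3.84910440e-03,  2.20719613e-05]), 'tcp_pos': array([0.18603451, 0.59599592, 0.23042956]), 'tool_rot': array([ 1.50819256e-01,  9.88560872e-01, -9.23091632e-04, -3.19240470e-04]), 'force': array([-0.19182281, -0.47097112, -0.05710465]), 'ft_torque': array([ 0.01773506, -0.04539245,  0.01470857]), 'gripper_force': 0.0, 'finger_gap': 0.9978958054321785}
```

View pics/t0.png

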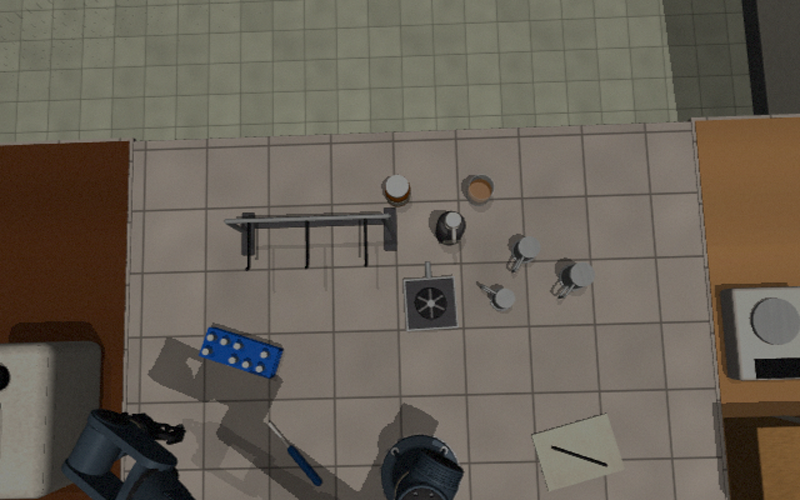

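View pics/s0.png

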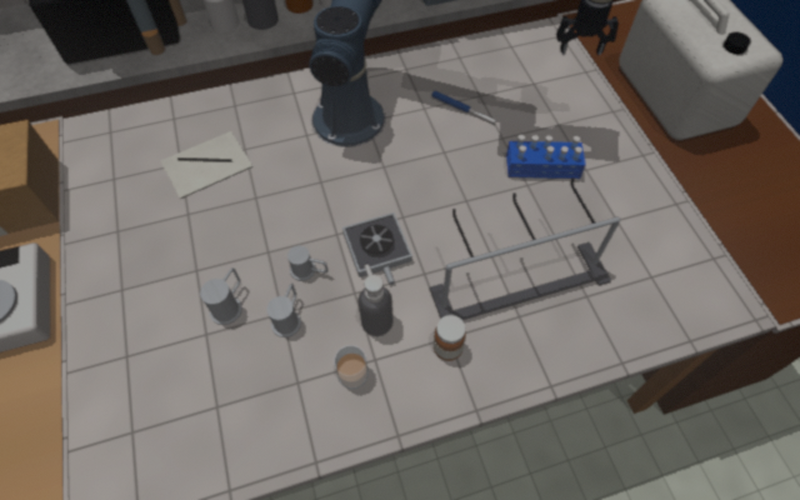

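Overview: top (800-wide): stand at (245–390, 215–270), pump (452,225), rinser (430,303), beakers at (578,276), (526,248), (503,299). Three beakers are present. I'll take enlarged crops next.

```bash
python3 - <<'E'
import cv2
t=cv2.imread('pics/full_t0.png');s=cv2.imread('pics/full_s0.png')
def c(im,x0,y0,x1,y1,f,s): cv2.imwrite('pics/'+f,cv2.resize(im[y0:y1,x0:x1],None,fx=s,fy=s,interpolation=cv2.INTER_CUBIC))
c(t,315,160,475,270,'t0a.png',5); c(t,175,160,335,230,'t0b.png',5); c(s,150,200,350,320,'s0a.png',4)
E
```

```text
(no output)
```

View pics/t0a.png

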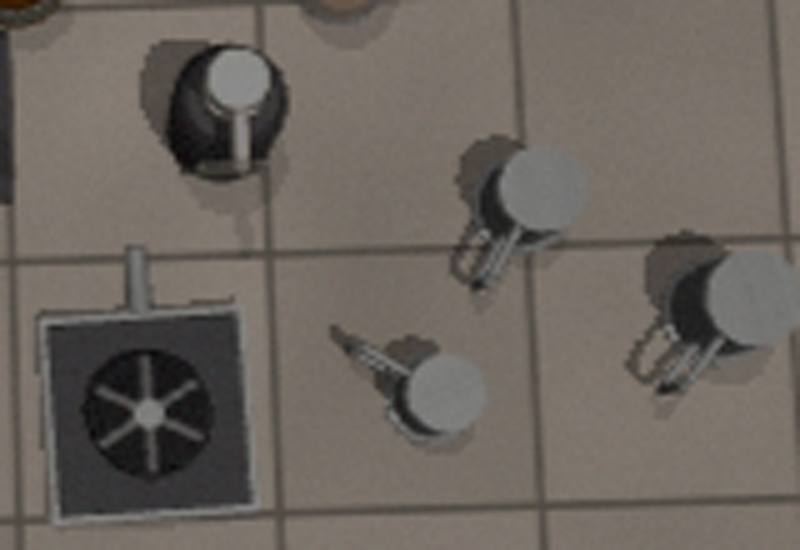

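View pics/t0b.png

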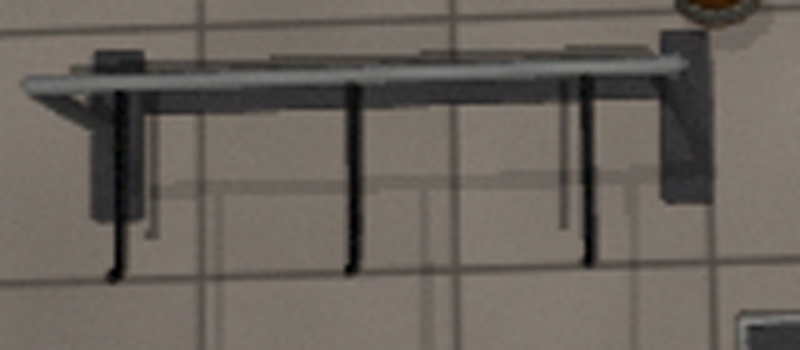

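View pics/s0a.png

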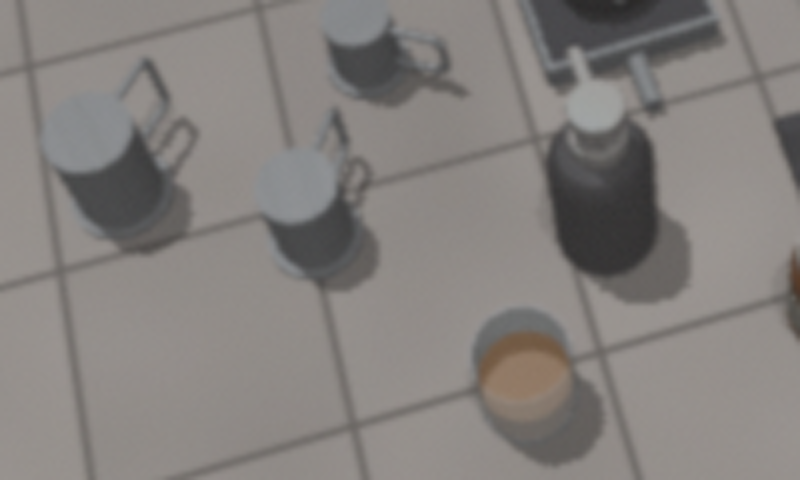

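The crops give, in original top pixels: tall base (465,219), middle (423,197), short (404,238), cap (362,175), pad (344,242). The handles point image-left, which is roughly +y.

```bash
python3 - <<'E'
from h import *
T=lambda u,v:(315+(u+.5)/5-.5,160+(v+.5)/5-.5)
B=lambda u,v:(175+(u+.5)/5-.5,160+(v+.5)/5-.5)
S=lambda u,v:(150+(u+.5)/4-.5,200+(v+.5)/4-.5)
def P(l,n,p,z): q=px2z(n,*p,z);print(l,n,(q[:2]*1000).round(1));return q
for l,a,b,z in [('pump',(239,78),(597,107),.196),('tall',(753,298),(88,133),.1),('mid',(542,188),(298,185),.086),('short',(446,394),(358,20),.072)]:
    P(l,'top',T(*a),z);P(l,'scene',S(*b),z)
P('pad','top',T(149,413),.044)
for l,c,a,z in[('tall',(753,298),(668,385),.09),('mid',(542,188),(478,285),.076),('short',(446,394),(350,342),.062)]:
    zc={'tall':.1,'mid':.086,'short':.072}[l]
    d=P(l+' handle','top',T(*a),z)-px2z('top',*T(*c),zc);print(np.hypot(*d[:2]),np.degrees(np.arctan2(d[1],d[0])))
for l,a,b in[('h0',(587,75),(589,262)),('h1',(353,85),(351,270)),('h2',(120,90),(114,277))]:
    P(l,'top',B(*a),.2);P(l+' tip','top',B(*b),.22)
P('bar','top',B(353,72),.206)
# rim check: lip radius
# scene view handles: full pic /1.25
for l,c,a,z,zc in[('tall',(88,133),(148,62),.09,.1),('mid',(298,185),(337,112),.076,.086),('short',(358,20),(442,42),.062,.072)]:
    d=px2z('scene',*S(*a),z)-px2z('scene',*S(*c),zc);print(l,np.hypot(*d[:2]),np.degrees(np.arctan2(d[1],d[0])))
s=lambda u,v:(u/1.25,v/1.25)
P('pad','scene',s(377,238),.044)
for n,p in[('tip0',(455,211)),('tip1',(515,196)),('tip2',(573,181))]:P(n,'scene',s(*p),.22)
E
```

```text
pump top [ 651.5 -102.1]
pump scene [ 656.4 -100.8]
tall top [ 513.9 -436. ]
tall scene [ 518.6 -436.3]
mid top [ 591.8 -306.7]
mid scene [ 595.  -305.2]
short top [ 458.8 -239.3]
short scene [ 466.8 -237.3]
pad top [452.9 -44.5]
tall handle top [ 459.7 -380.4]
0.07768097007377053 134.28550085248108
mid handle top [ 529.8 -263.3]
0.0757233928615629 144.94515619783914
short handle top [ 495.5 -179. ]
0.07064412810413973 58.62609190419159
h0 top [659.5 115.5]
h0 tip top [541.  115.2]
h1 top [657.8 260.9]
h1 tip top [540.4 259.6]
h2 top [659.3 406.3]
h2 tip top [540.4 404.1]
bar top [664.9 259.8]
tall 0.06961763706488303 137.1280679109555
mid 0.06592264126452943 145.52704039568457
short 0.0636366160285293 60.68677061253142
pad scene [456.4 -41.9]
tip0 scene [549.9 116.8]
tip1 scene [551.3 259.7]
tip2 scene [551.5 403.4]
```

```bash
cat >> h.py <<'E'
def plan(wps,start=None):
    """wps: (x,y,z mm, phi deg of tool y). Prints per-call tool-frame shift and rows needed."""
    s=manip.sense();from_q=__import__('scipy.spatial.transform',fromlist=['Rotation']).Rotation
    R=from_q.from_quat(s['tool_rot']).as_matrix();p=np.array(s['tcp_pos'])*1000
    phi=np.degrees(np.arctan2(R[1,1],R[0,1]))
    if start is not None:p,phi=np.array(start[:3],float),start[3]
    print('from',p.round(1),round(phi,1),'F',s['force'].round(1),'t',round(s['t'],1),'gap',round(s['finger_gap']*85.4,1))
    for w in wps:
        w=np.array(w,float);d=w[:3]-p;dp=(w[3]-phi+90)%180-90 if len(w)<5 else w[3]-phi
        n=max(1,int(np.ceil(max(np.linalg.norm(d)/190,abs(dp)/34))))
        for i in range(n):
            k=n-i;dd=(w[:3]-p)/k;t=((w[3]-phi+90)%180-90)/k
            a=np.radians(phi);y=np.array([np.cos(a),np.sin(a),0]);z=np.array([0,0,-1.]);x=np.cross(y,z)
            c=[round(float(dd@x)),round(float(dd@y)),round(float(dd@z)),round(-np.radians(t),2)]
            rows=max(1,int(np.ceil(max(np.linalg.norm(c[:3])/41,abs(np.degrees(c[3]))/7.1))))
            p=p+x*c[0]+y*c[1]+z*c[2];phi-=np.degrees(c[3])
            print(c,'rows',rows,'->',p.round(),round(phi,1))
E
python3 - <<'E'
from h import *
plan([(186,596,320,72.6),(654,-101.5,300,45.5),(654,-101.5,205,45.5),(654,-101.5,183,45.5)])
E
```

```text
from [186.  596.  230.4] 72.7 F [-0.2 -0.5 -0.1] t 0.1 gap 85.2
[0, 0, -90, np.float64(0.0)] rows 3 -> [186. 596. 320.] 72.7
[-131, -105, 4, np.float64(0.09)] rows 5 -> [280. 457. 316.] 67.5
[-140, -93, 4, np.float64(0.1)] rows 5 -> [374. 317. 312.] 61.8
[-148, -79, 4, np.float64(0.09)] rows 5 -> [467. 178. 308.] 56.6
[-155, -65, 4, np.float64(0.1)] rows 5 -> [560.  38. 304.] 50.9
[-161, -49, 4, np.float64(0.09)] rows 5 -> [ 654. -102.  300.] 45.7
[0, 0, 95, np.float64(0.0)] rows 3 -> [ 654. -102.  205.] 45.7
[0, 0, 22, np.float64(0.0)] rows 1 -> [ 654. -102.  183.] 45.7
```

Call:
drive_tool --deltas '[[[0,0,-30,0],[0,0,-60,0],[0,0,-90,0]]]' --jaw 0 --force 40

```text
t: 0.35
tcp_pos: [0.186, 0.5959, 0.3211]
tool_rot: [0.151, 0.989, -0.002, -0.001]
force: [-0.2, 0.4, 1.0]
finger_gap: 0.598
gripper_force: 0.0
```

Call:
drive_tool --deltas '[[[-26,-21,1,0.02],[-52,-42,2,0.04],[-79,-63,2,0.05],[-105,-84,3,0.07],[-131,-105,4,0.09]]]'

```text
t: 0.77
tcp_pos: [0.2804, 0.4557, 0.317]
tool_rot: [0.195, 0.981, -0.0, -0.0]
force: [0.3, -0.0, 0.5]
finger_gap: 0.002
gripper_force: 0.0
```

Call:
drive_tool --deltas '[[[-28,-19,1,0.02],[-56,-37,2,0.04],[-84,-56,2,0.06],[-112,-74,3,0.08],[-140,-93,4,0.1]]]'

```text
t: 1.18
tcp_pos: [0.3742, 0.3163, 0.313]
tool_rot: [0.244, 0.97, -0.0, -0.0]
force: [0.7, -0.3, 0.1]
finger_gap: -0.0
gripper_force: 0.0
```

Call:
drive_tool --deltas '[[[-30,-16,1,0.02],[-59,-32,2,0.04],[-89,-47,2,0.05],[-118,-63,3,0.07],[-148,-79,4,0.09]]]'

```text
t: 1.6
tcp_pos: [0.4671, 0.1766, 0.309]
tool_rot: [0.288, 0.958, -0.0, -0.0]
force: [1.0, 1.0, 1.1]
finger_gap: -0.002
gripper_force: 0.0
```

Call:
drive_tool --deltas '[[[-31,-13,1,0.02],[-62,-26,2,0.04],[-93,-39,2,0.06],[-124,-52,3,0.08],[-155,-65,4,0.1]]]'

```text
t: 2.02
tcp_pos: [0.5608, 0.0371, 0.3049]
tool_rot: [0.335, 0.942, -0.0, -0.0]
force: [-0.2, 0.1, 0.3]
finger_gap: -0.002
gripper_force: 0.0
```

Call:
drive_tool --deltas '[[[-32,-10,1,0.02],[-64,-20,2,0.04],[-97,-29,2,0.05],[-129,-39,3,0.07],[-161,-49,4,0.09]]]'

```text
t: 2.43
tcp_pos: [0.6548, -0.1024, 0.3006]
tool_rot: [0.377, 0.926, 0.0, -0.001]
force: [0.2, -0.2, 0.1]
finger_gap: -0.006
gripper_force: 0.0
```

```bash
python3 - <<'E'
from h import *
plan([(654,-101.5,205,45.5),(654,-101.5,183,45.5)])
E
```

```text
from [ 654.8 -102.4  300.6] 45.7 F [ 0.2 -0.2  0.1] t 2.4 gap -0.5
[1, 0, 96, np.float64(0.0)] rows 3 -> [ 654. -102.  205.] 45.7
[0, 0, 22, np.float64(0.0)] rows 1 -> [ 654. -102.  183.] 45.7
```

Tracking is excellent. Now I'll press the pump.

Call:
drive_tool --deltas '[[[0,0,32,0],[0,0,64,0],[0,0,92,0],[0,0,98,0],[0,0,98,0]]]'

```text
t: 2.85
tcp_pos: [0.6525, -0.1005, 0.2002]
tool_rot: [0.377, 0.926, -0.0, -0.004]
force: [-0.1, 0.1, 0.6]
finger_gap: -0.001
gripper_force: 0.0
```

Call:
drive_tool --deltas '[[[0,0,5,0],[0,0,9,0],[0,0,13,0],[0,0,16,0],[0,0,16,0]]]'

```text
t: 3.27
tcp_pos: [0.656, -0.1013, 0.1893]
tool_rot: [0.377, 0.926, 0.0, 0.002]
force: [0.2, -0.4, 6.5]
finger_gap: -0.002
gripper_force: 3.0
```

Call:
drive_tool --deltas '[[[0,0,1,0],[0,0,2,0],[0,0,2,0],[0,0,2,0]]]'

```text
t: 3.6
tcp_pos: [0.656, -0.1013, 0.188]
tool_rot: [0.377, 0.926, 0.0, 0.003]
force: [0.5, 0.4, 6.9]
finger_gap: 0.0
gripper_force: 3.4
```

Call:
drive_tool --deltas '[[[0,0,2,0],[0,0,4,0],[0,0,6,0],[0,0,6,0],[0,0,6,0]]]'

```text
t: 4.02
tcp_pos: [0.656, -0.1013, 0.184]
tool_rot: [0.377, 0.926, 0.0, 0.003]
force: [-3.6, 0.2, 14.7]
finger_gap: 0.001
gripper_force: 7.3
```

Call:
drive_tool --deltas '[[[0,0,2,0],[0,0,4,0],[0,0,4,0],[0,0,4,0]]]'

```text
t: 4.35
tcp_pos: [0.6562, -0.1013, 0.1838]
tool_rot: [0.377, 0.926, 0.0, 0.004]
force: [-8.7, 2.5, 29.8]
finger_gap: -0.001
gripper_force: 14.8
```

Fully down at z=0.184, with the force climbing. Release, then look.

Call:
drive_tool --deltas '[[[0,0,-20,0],[0,0,-50,0],[0,0,-85,0],[0,0,-120,0],[0,0,-120,0]]]' --jaw 85

```text
t: 4.77
tcp_pos: [0.6586, -0.1021, 0.3048]
tool_rot: [0.377, 0.926, 0.001, 0.009]
force: [1.5, 0.5, 1.5]
finger_gap: 0.707
gripper_force: 0.0
```

```bash
cat >> h.py <<'E'
def diff(a,b):
    A=cv2.imread('pics/full_'+a).astype(int);B=cv2.imread('pics/full_'+b).astype(int)
    m=(abs(A-B).max(2)>40).astype('uint8');n,_,st,c=cv2.connectedComponentsWithStats(m)
    for i in range(1,n):
        if st[i,4]>12:print(st[i].tolist())
E
python3 - <<'E'
from h import *
snap('top','t1.png',s=1.25);diff('t0.png','t1.png')
plan([(516,-436,300,45.5),(516,-436,130,45.5),(516,-436,65,45.5)])
E
```

```text
[237, 118, 168, 282, 16781]
[316, 150, 7, 7, 18]
[362, 186, 3, 8, 23]
[335, 239, 13, 10, 41]
[118, 270, 127, 130, 5499]
[52, 328, 105, 72, 3991]
[355, 367, 17, 22, 157]
[343, 382, 12, 7, 23]
[363, 391, 17, 9, 106]
from [ 657.1 -101.7  301.3] 45.7 F [ 0.1  0.7 -0.6] t 4.8 gap 67.7
[-66, -169, 1, np.float64(0.0)] rows 5 -> [ 586. -269.  300.] 45.7
[-66, -169, 0, np.float64(0.0)] rows 5 -> [ 516. -436.  300.] 45.7
[0, 0, 170, np.float64(0.0)] rows 5 -> [ 516. -436.  130.] 45.7
[0, 0, 65, np.float64(0.0)] rows 2 -> [ 516. -436.   65.] 45.7
```

Call:
drive_tool --deltas '[[[-13,-34,0,0],[-26,-68,0,0],[-40,-101,1,0],[-53,-135,1,0],[-66,-169,1,0]]]'

```text
t: 5.23
tcp_pos: [0.5823, -0.2688, 0.2931]
tool_rot: [0.377, 0.926, 0.0, -0.001]
force: [-0.9, 0.5, -1.0]
finger_gap: 0.996
gripper_force: 0.0
```

Call:
drive_tool --deltas '[[[-13,-34,0,0],[-26,-68,0,0],[-40,-101,0,0],[-53,-135,0,0],[-66,-169,0,0]]]'

```text
t: 5.65
tcp_pos: [0.5116, -0.436, 0.293]
tool_rot: [0.377, 0.926, 0.001, -0.001]
force: [-0.6, -1.6, -0.0]
finger_gap: 0.994
gripper_force: 0.0
```

Call:
drive_tool --deltas '[[[0,0,40,0],[0,0,80,0],[0,0,120,0],[0,0,150,0],[0,0,165,0]]]'

```text
t: 6.07
tcp_pos: [0.51, -0.4322, 0.1231]
tool_rot: [0.377, 0.926, 0.002, -0.005]
force: [-0.3, 1.2, 0.6]
finger_gap: 0.997
gripper_force: 0.0
```

```bash
python3 - <<'E'
from h import *
snap('scene','s2.png',crop=(130,170,290,290),s=4)
plan([(516,-436,58,45.5)])
E
```

```text
from [ 509.4 -431.4  121.4] 45.7 F [-1.1 -0.2 -1.4] t 6.1 gap 84.8
[-8, 1, 63, np.float64(0.0)] rows 2 -> [ 516. -436.   58.] 45.7
```

View pics/s2.png

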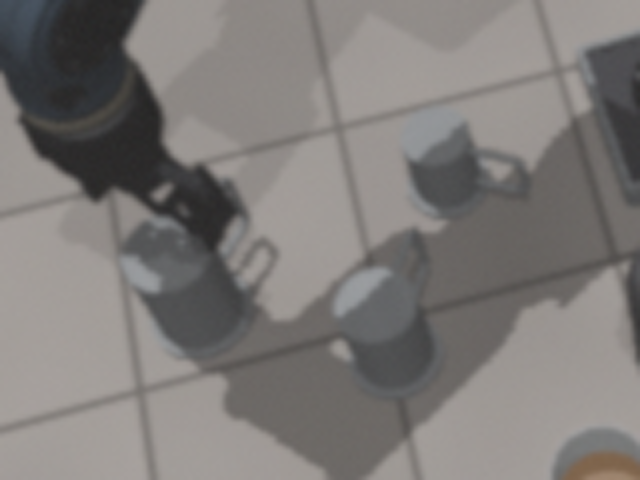

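The picture shows the gripper over the tall beaker (base still at original px (171,234)), with the fingers clear of the handle. Correct xy, go down and grip.

Call:
drive_tool --deltas '[[[-8,1,0,0],[-8,1,0,0],[-8,1,20,0],[-8,1,45,0],[-8,1,63,0]]]'

```text
t: 6.53
tcp_pos: [0.5209, -0.4414, 0.0679]
tool_rot: [0.377, 0.926, -0.001, 0.002]
force: [-0.1, 0.2, -0.7]
finger_gap: 0.987
gripper_force: 0.0
```

Call:
drive_tool --deltas '[[[0,0,0,0],[0,0,0,0],[0,0,0,0],[0,0,0,0],[0,0,0,0]]]' --jaw 40 --force 70

```text
t: 6.95
tcp_pos: [0.5202, -0.4408, 0.068]
tool_rot: [0.377, 0.926, -0.001, 0.001]
force: [0.2, -0.2, -2.2]
finger_gap: 0.733
gripper_force: 76.3
```

Call:
drive_tool --deltas '[[[0,0,0,0],[0,0,0,0],[0,0,0,0]]]'

```text
t: 7.2
tcp_pos: [0.5201, -0.4408, 0.0678]
tool_rot: [0.377, 0.926, -0.001, 0.001]
force: [-0.7, 0.3, 4.9]
finger_gap: 0.729
gripper_force: 76.7
```

```bash
python3 - <<'E'
from h import *
s=manip.sense()['tcp_pos']*1000
plan([(s[0],s[1],125,45.5),(454,-43.5,125,45.5),(454,-43.5,103,45.5)])
E
```

```text
from [ 520.1 -440.8   67.8] 45.7 F [-0.7  0.3  4.9] t 7.2 gap 62.2
[0, 0, -57, np.float64(0.0)] rows 2 -> [ 520. -441.  125.] 45.7
[108, 79, 0, np.float64(0.0)] rows 4 -> [ 498. -309.  125.] 45.7
[108, 80, 0, np.float64(0.0)] rows 4 -> [ 476. -176.  125.] 45.7
[109, 79, 0, np.float64(0.0)] rows 4 -> [454. -44. 125.] 45.7
[0, 0, 22, np.float64(0.0)] rows 1 -> [454. -44. 103.] 45.7
```

Call:
drive_tool --deltas '[[[0,0,-30,0],[0,0,-70,0],[0,0,-100,0],[0,0,-122,0],[0,0,-122,0]]]'

```text
t: 7.62
tcp_pos: [0.5217, -0.4425, 0.1942]
tool_rot: [0.377, 0.926, -0.003, 0.005]
force: [0.8, -0.5, -0.9]
finger_gap: 0.73
gripper_force: 77.2
```

Call:
drive_tool --deltas '[[[27,20,0,0],[54,40,0,0],[81,60,0,0],[108,80,0,0]]]'

```text
t: 7.95
tcp_pos: [0.4964, -0.3052, 0.1864]
tool_rot: [0.377, 0.926, 0.001, -0.002]
force: [-0.0, 0.2, -1.7]
finger_gap: 0.73
gripper_force: 77.2
```

Call:
drive_tool --deltas '[[[27,20,0,0],[54,40,0,0],[81,60,0,0],[108,80,0,0]]]'

```text
t: 8.28
tcp_pos: [0.4749, -0.1726, 0.1868]
tool_rot: [0.377, 0.926, 0.0, -0.002]
force: [0.9, 0.0, -1.9]
finger_gap: 0.735
gripper_force: 77.2
```

Call:
drive_tool --deltas '[[[26,20,0,0],[53,39,0,0],[80,59,0,0],[103,79,0,0],[103,79,0,0]]]'

```text
t: 8.7
tcp_pos: [0.4539, -0.0407, 0.1868]
tool_rot: [0.375, 0.927, 0.001, -0.004]
force: [-0.5, -0.4, -2.2]
finger_gap: 0.73
gripper_force: 77.3
```

Call:
drive_tool --deltas '[[[0,0,20,0],[0,0,40,0],[0,0,55,0],[0,0,55,0],[0,0,55,0]]]'

```text
t: 9.12
tcp_pos: [0.4569, -0.0462, 0.1321]
tool_rot: [0.377, 0.926, -0.0, -0.002]
force: [0.3, 0.4, -1.5]
finger_gap: 0.729
gripper_force: 77.4
```

```bash
python3 - <<'E'
from h import *
snap('scene','s3.png',crop=(240,100,400,220),s=4)
plan([(458,-48,113,45.5)])
print(manip.sense()['q'].round(2))
print([(n,proj('scene',p)) for n,p in [('pad',(.454,-.0435,.044))]])
E
```

```text
from [457.7 -46.5 132.9] 45.7 F [ 0.5 -0.4 -1.8] t 9.2 gap 62.5
[-1, -1, 20, np.float64(0.0)] rows 1 -> [458. -48. 113.] 45.7
[-0.34  0.48  1.93 -0.    0.74 -1.14]
[('pad', array([300.88544585, 189.9052588 ]))]
```

View pics/s3.png

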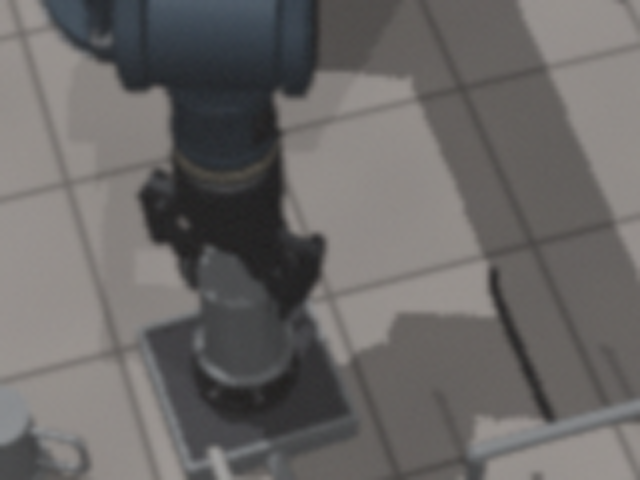

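Lip centre at px (300.5,186.6), matching the prediction over the pad centre. Press.

Call:
drive_tool --deltas '[[[0,-1,8,0],[0,-1,16,0],[0,-1,22,0],[0,-1,28,0],[0,-1,32,0]]]'

```text
t: 9.58
tcp_pos: [0.4574, -0.0472, 0.1013]
tool_rot: [0.377, 0.926, -0.0, 0.0]
force: [-4.0, -0.8, 37.0]
finger_gap: 0.734
gripper_force: 81.1
```

Call:
drive_tool --deltas '[[[0,0,2,0],[0,0,4,0],[0,0,6,0],[0,0,6,0],[0,0,6,0]]]'

```text
t: 10.0
tcp_pos: [0.4579, -0.0476, 0.1011]
tool_rot: [0.376, 0.926, -0.0, 0.002]
force: [-9.4, 0.1, 58.9]
finger_gap: 0.731
gripper_force: 84.5
```

Fully down. I'll ease off a bit and hold for a little over 3 s.

Call:
drive_tool --deltas '[[[0,0,-3,0],[0,0,-6,0],[0,0,-6,0],[0,0,-6,0],[0,0,-6,0]]]'

```text
t: 10.42
tcp_pos: [0.4574, -0.0472, 0.1021]
tool_rot: [0.377, 0.926, -0.0, 0.001]
force: [-1.8, -1.0, 7.7]
finger_gap: 0.731
gripper_force: 78.6
```

Call:
drive_tool --deltas '[[[0,0,0,0],[0,0,0,0],[0,0,0,0],[0,0,0,0],[0,0,0,0]]]'

```text
t: 10.83
tcp_pos: [0.4574, -0.0472, 0.1019]
tool_rot: [0.377, 0.926, -0.0, 0.0]
force: [-1.2, -0.9, 7.0]
finger_gap: 0.73
gripper_force: 78.6
```

Call:
drive_tool --deltas '[[[0,0,0,0],[0,0,0,0],[0,0,0,0],[0,0,0,0],[0,0,0,0]]]'

```text
t: 11.25
tcp_pos: [0.4574, -0.0472, 0.1019]
tool_rot: [0.377, 0.926, -0.0, 0.001]
force: [-1.2, -1.0, 6.6]
finger_gap: 0.73
gripper_force: 78.6
```

Call:
drive_tool --deltas '[[[0,0,0,0],[0,0,0,0],[0,0,0,0],[0,0,0,0],[0,0,0,0]]]'

```text
t: 11.67
tcp_pos: [0.4574, -0.0472, 0.1019]
tool_rot: [0.377, 0.926, -0.0, 0.001]
force: [-1.7, -0.5, 7.6]
finger_gap: 0.725
gripper_force: 78.6
```

Call:
drive_tool --deltas '[[[0,0,0,0],[0,0,0,0],[0,0,0,0],[0,0,0,0],[0,0,0,0]]]'

```text
t: 12.08
tcp_pos: [0.4574, -0.0472, 0.1019]
tool_rot: [0.377, 0.926, -0.0, 0.0]
force: [-1.2, -1.7, 7.8]
finger_gap: 0.73
gripper_force: 78.6
```

Call:
drive_tool --deltas '[[[0,0,0,0],[0,0,0,0],[0,0,0,0],[0,0,0,0],[0,0,0,0]]]'

```text
t: 12.5
tcp_pos: [0.4574, -0.0472, 0.1019]
tool_rot: [0.377, 0.926, -0.0, 0.0]
force: [-1.9, -1.1, 7.0]
finger_gap: 0.732
gripper_force: 78.6
```

Call:
drive_tool --deltas '[[[0,0,0,0],[0,0,0,0],[0,0,0,0],[0,0,0,0]]]'

```text
t: 12.83
tcp_pos: [0.4574, -0.0472, 0.1019]
tool_rot: [0.377, 0.926, -0.0, 0.0]
force: [-1.8, -0.2, 7.6]
finger_gap: 0.731
gripper_force: 78.6
```

```bash
python3 - <<'E'
from h import *
s=manip.sense()['tcp_pos']*1000
# beaker offset +6 along tool x (handle dir) ; at phi=0 tool x=+y. loop at +50 -> TCP y = hook_y-56 ; TCP z: beaker origin+68, loop centre z=208 -> 208-56+68=220
plan([(s[0],s[1],222,45.5),(440,349,222,0),(515,349,222,0),(587,349,222,0)])
E
```

```text
from [457.4 -47.2 101.9] 45.7 F [-1.8 -0.2  7.6] t 12.8 gap 62.4
[0, 0, -120, np.float64(0.0)] rows 3 -> [457. -47. 222.] 45.7
[96, 91, 0, np.float64(0.27)] rows 4 -> [452.  85. 222.] 30.3
[117, 61, 0, np.float64(0.26)] rows 4 -> [446. 217. 222.] 15.4
[129, 29, 0, np.float64(0.27)] rows 4 -> [440. 349. 222.] -0.1
[0, 75, 0, np.float64(-0.0)] rows 2 -> [515. 349. 222.] -0.1
[0, 72, 0, np.float64(-0.0)] rows 2 -> [587. 349. 222.] -0.1
```

The pad rose ~0.8 mm, so to be safe I'll press it 2 mm further and hold again in full.

Call:
drive_tool --deltas '[[[0,0,2,0],[0,0,3,0],[0,0,3,0],[0,0,3,0],[0,0,3,0]]]'

```text
t: 13.25
tcp_pos: [0.4576, -0.0474, 0.1013]
tool_rot: [0.377, 0.926, -0.0, 0.001]
force: [-5.6, -0.4, 31.6]
finger_gap: 0.73
gripper_force: 81.5
```

Call:
drive_tool --deltas '[[[0,0,0,0],[0,0,0,0],[0,0,0,0],[0,0,0,0],[0,0,0,0]]]'

```text
t: 13.67
tcp_pos: [0.4576, -0.0473, 0.1013]
tool_rot: [0.377, 0.926, -0.0, 0.001]
force: [-5.0, -0.6, 31.2]
finger_gap: 0.728
gripper_force: 81.5
```

Call:
drive_tool --deltas '[[[0,0,0,0],[0,0,0,0],[0,0,0,0],[0,0,0,0],[0,0,0,0]]]'

```text
t: 14.08
tcp_pos: [0.4576, -0.0474, 0.1013]
tool_rot: [0.377, 0.926, -0.0, 0.001]
force: [-5.8, -0.5, 31.4]
finger_gap: 0.726
gripper_force: 81.5
```

Call:
drive_tool --deltas '[[[0,0,0,0],[0,0,0,0],[0,0,0,0],[0,0,0,0],[0,0,0,0]]]'

```text
t: 14.5
tcp_pos: [0.4576, -0.0474, 0.1013]
tool_rot: [0.377, 0.926, -0.0, 0.001]
force: [-5.4, -0.2, 31.8]
finger_gap: 0.731
gripper_force: 81.5
```

Call:
drive_tool --deltas '[[[0,0,0,0],[0,0,0,0],[0,0,0,0],[0,0,0,0],[0,0,0,0]]]'

```text
t: 14.92
tcp_pos: [0.4576, -0.0474, 0.1013]
tool_rot: [0.377, 0.926, -0.0, 0.001]
force: [-5.2, -0.0, 31.9]
finger_gap: 0.729
gripper_force: 81.5
```

Call:
drive_tool --deltas '[[[0,0,0,0],[0,0,0,0],[0,0,0,0],[0,0,0,0],[0,0,0,0]]]'

```text
t: 15.33
tcp_pos: [0.4576, -0.0473, 0.1013]
tool_rot: [0.377, 0.926, -0.0, 0.001]
force: [-6.4, -1.6, 31.2]
finger_gap: 0.729
gripper_force: 81.5
```

Call:
drive_tool --deltas '[[[0,0,0,0],[0,0,0,0],[0,0,0,0],[0,0,0,0],[0,0,0,0]]]'

```text
t: 15.75
tcp_pos: [0.4576, -0.0474, 0.1013]
tool_rot: [0.377, 0.926, -0.0, 0.001]
force: [-6.1, -0.2, 32.1]
finger_gap: 0.731
gripper_force: 81.5
```

Call:
drive_tool --deltas '[[[0,0,0,0],[0,0,0,0],[0,0,0,0],[0,0,0,0]]]'

```text
t: 16.08
tcp_pos: [0.4576, -0.0474, 0.1013]
tool_rot: [0.377, 0.926, -0.0, 0.001]
force: [-6.4, -0.6, 31.0]
finger_gap: 0.726
gripper_force: 81.5
```

Call:
drive_tool --deltas '[[[0,0,-20,0],[0,0,-60,0],[0,0,-100,0],[0,0,-122,0]]]'

```text
t: 16.42
tcp_pos: [0.4585, -0.0473, 0.2235]
tool_rot: [0.377, 0.926, 0.0, 0.003]
force: [0.5, -0.6, -2.1]
finger_gap: 0.729
gripper_force: 77.5
```

Call:
drive_tool --deltas '[[[24,23,0,0.07],[48,46,0,0.14],[72,68,0,0.2],[96,91,0,0.27]]]'

```text
t: 16.75
tcp_pos: [0.4514, 0.0863, 0.2202]
tool_rot: [0.5, 0.866, -0.0, -0.0]
force: [-0.4, 0.1, -1.1]
finger_gap: 0.728
gripper_force: 77.5
```

Call:
drive_tool --deltas '[[[29,15,0,0.07],[58,30,0,0.13],[88,46,0,0.2],[117,61,0,0.26]]]'

```text
t: 17.08
tcp_pos: [0.4451, 0.2187, 0.2198]
tool_rot: [0.608, 0.794, -0.0, -0.0]
force: [0.5, 0.3, -1.6]
finger_gap: 0.731
gripper_force: 77.4
```

Call:
drive_tool --deltas '[[[32,7,0,0.07],[65,15,0,0.14],[97,22,0,0.2],[129,29,0,0.27],[129,29,0,0.27]]]'

```text
t: 17.5
tcp_pos: [0.4391, 0.3546, 0.2198]
tool_rot: [0.707, 0.707, 0.002, -0.001]
force: [0.4, -0.6, -1.4]
finger_gap: 0.729
gripper_force: 77.4
```

Call:
drive_tool --deltas '[[[0,0,0,0],[0,0,0,0],[0,0,0,0]]]'

```text
t: 17.75
tcp_pos: [0.4392, 0.348, 0.2198]
tool_rot: [0.708, 0.706, -0.001, -0.0]
force: [0.3, -0.3, -0.9]
finger_gap: 0.727
gripper_force: 77.4
```

```bash
python3 - <<'E'
from h import *
plan([(515,349,222,0),(587,349,222,0)])
snap('scene','s4.png',crop=(360,60,560,210),s=4)
E
```

```text
from [439.2 348.  219.8] -0.1 F [ 0.3 -0.3 -0.9] t 17.8 gap 62.1
[1, 76, -2, np.float64(-0.0)] rows 2 -> [515. 349. 222.] -0.1
[0, 72, 0, np.float64(-0.0)] rows 2 -> [587. 349. 222.] -0.1
```

View pics/s4.png

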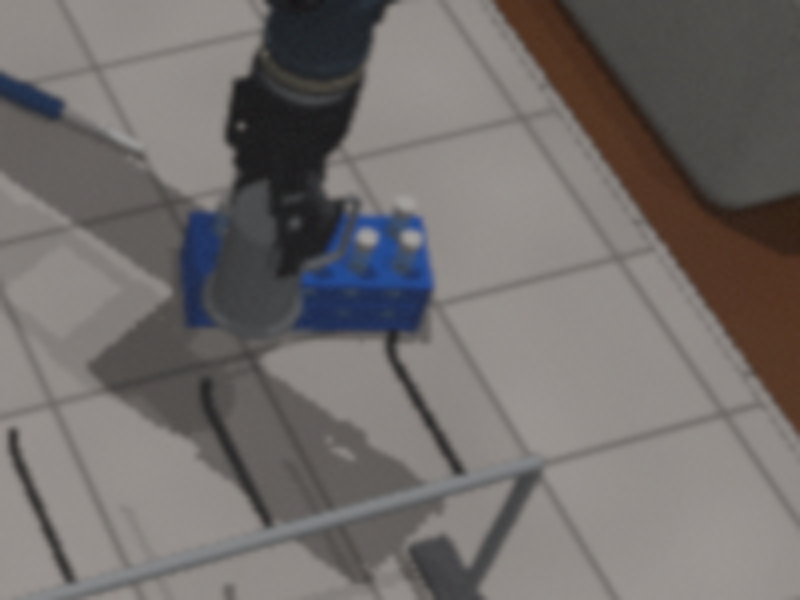

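Beaker upright with handle to +y (opening at crop (335,235)), lined up with hook2. Insert.

Call:
drive_tool --deltas '[[[0,25,-2,0],[0,50,-2,0],[0,76,-2,0],[0,76,-2,0]]]'

```text
t: 18.13
tcp_pos: [0.5218, 0.3475, 0.2228]
tool_rot: [0.709, 0.705, 0.003, 0.002]
force: [-0.1, 0.7, -1.8]
finger_gap: 0.727
gripper_force: 77.6
```

Call:
drive_tool --deltas '[[[0,20,0,0],[0,40,0,0],[0,60,0,0],[0,72,0,0],[0,72,0,0]]]'

```text
t: 18.55
tcp_pos: [0.5905, 0.347, 0.2221]
tool_rot: [0.709, 0.705, 0.001, 0.001]
force: [-0.3, 1.1, -1.5]
finger_gap: 0.73
gripper_force: 77.7
```

Call:
drive_tool --deltas '[[[0,0,8,0],[0,0,16,0],[0,0,24,0],[0,0,30,0],[0,0,30,0]]]'

```text
t: 18.97
tcp_pos: [0.5854, 0.3484, 0.1899]
tool_rot: [0.708, 0.707, -0.002, -0.001]
force: [0.6, -0.2, -1.6]
finger_gap: 0.73
gripper_force: 77.7
```

Call:
drive_tool --deltas '[[[0,0,2,0],[0,0,3,0],[0,0,3,0]]]'

```text
t: 19.22
tcp_pos: [0.5875, 0.349, 0.1894]
tool_rot: [0.708, 0.706, 0.0, 0.0]
force: [-0.2, -0.6, -1.5]
finger_gap: 0.728
gripper_force: 77.7
```

```bash
python3 - <<'E'
from h import *
plan([(587,349,187,0)])
snap('scene','s5.png',crop=(360,60,560,210),s=4)
E
```

```text
from [587.5 349.  189.4] -0.1 F [-0.2 -0.6 -1.5] t 19.2 gap 62.2
[0, 0, 2, np.float64(-0.0)] rows 1 -> [587. 349. 187.] -0.1
```

View pics/s5.png

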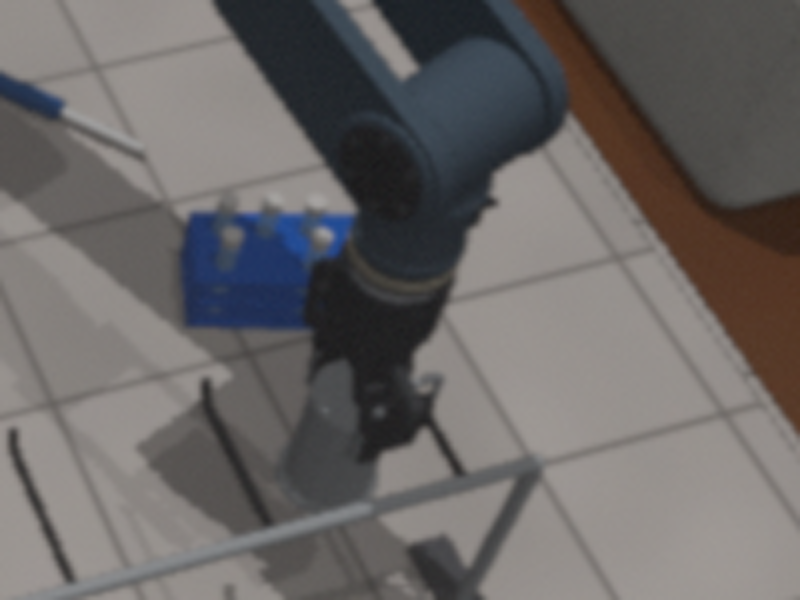

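Hook2's rod now runs into the handle at crop (430,400). Lower to contact.

Call:
drive_tool --deltas '[[[0,0,1,0],[0,0,2,0],[0,0,3,0],[0,0,3,0],[0,0,3,0]]]'

```text
t: 19.68
tcp_pos: [0.5875, 0.3488, 0.1862]
tool_rot: [0.708, 0.706, -0.0, -0.0]
force: [0.4, -0.8, -1.9]
finger_gap: 0.731
gripper_force: 77.7
```

Call:
drive_tool --deltas '[[[0,0,1,0],[0,0,2,0],[0,0,2,0],[0,0,2,0]]]'

```text
t: 20.02
tcp_pos: [0.5877, 0.3489, 0.1846]
tool_rot: [0.708, 0.706, 0.0, 0.0]
force: [0.4, 0.3, 0.6]
finger_gap: 0.729
gripper_force: 77.7
```

Contact. Open, let it settle, then rise.

Call:
drive_tool --deltas '[[[0,0,0,0],[0,0,0,0],[0,0,0,0],[0,0,0,0],[0,0,0,0]]]' --jaw 85

```text
t: 20.43
tcp_pos: [0.5876, 0.3489, 0.1844]
tool_rot: [0.708, 0.706, 0.0, 0.0]
force: [0.4, 0.2, -0.3]
finger_gap: 0.996
gripper_force: 0.0
```

Call:
drive_tool --deltas '[[[0,0,0,0],[0,0,-10,0],[0,0,-30,0],[0,0,-60,0],[0,0,-90,0]]]'

```text
t: 20.85
tcp_pos: [0.587, 0.3486, 0.275]
tool_rot: [0.708, 0.706, -0.001, -0.0]
force: [0.9, 0.0, -0.3]
finger_gap: 0.993
gripper_force: 0.0
```

Call:
drive_tool --deltas '[[[0,-40,-20,0],[0,-80,-30,0],[0,-120,-30,0],[0,-150,-30,0],[0,-150,-30,0]]]'

```text
t: 21.27
tcp_pos: [0.4305, 0.3487, 0.3055]
tool_rot: [0.707, 0.708, -0.002, -0.001]
force: [-0.2, -0.6, -0.3]
finger_gap: 0.993
gripper_force: 0.0
```

```bash
python3 - <<'E'
from h import *
plan([(430,300,300,0)])
snap('scene','s6.png',s=1.25)
diff('s0.png','s6.png')
E
```

```text
from [430.5 348.7 305.5] 0.1 F [-0.2 -0.6 -0.3] t 21.3 gap 84.8
[-49, -1, 6, np.float64(0.0)] rows 2 -> [430. 300. 300.] 0.1
[294, 0, 11, 14, 63]
[302, 0, 40, 21, 437]
[436, 0, 34, 10, 223]
[466, 2, 28, 40, 476]
[419, 11, 46, 96, 2187]
[242, 54, 12, 12, 57]
[293, 55, 17, 3, 27]
[321, 59, 11, 10, 55]
[339, 63, 97, 50, 1456]
[313, 78, 26, 27, 411]
[341, 86, 57, 29, 732]
[442, 101, 53, 28, 839]
[372, 113, 94, 77, 1800]
[407, 115, 7, 15, 64]
[289, 120, 18, 10, 102]
[427, 155, 7, 7, 26]
[435, 185, 41, 33, 580]
[185, 215, 7, 12, 27]
[164, 232, 33, 30, 545]
```

View pics/s6.png

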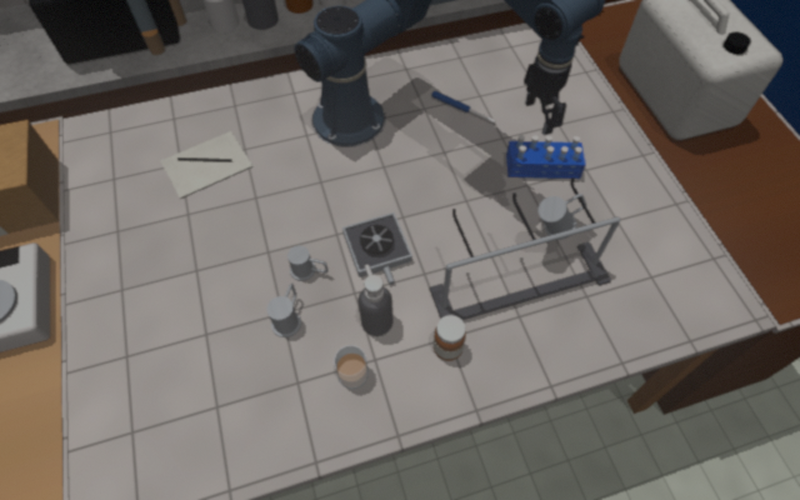

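Tall hangs on hook2; middle and short are unchanged in the diff. Go to the middle beaker.

```bash
python3 - <<'E'
from h import *
plan([(593,-306,290,55.2)])
E
```

```text
from [434.2 349.2 305.7] 0.0 F [-0.   0.5  0.4] t 21.3 gap 85.0
[-164, 40, 4, np.float64(-0.24)] rows 5 -> [474. 185. 302.] 13.8
[-168, -1, 4, np.float64(-0.24)] rows 5 -> [513.  22. 298.] 27.5
[-164, -41, 4, np.float64(-0.24)] rows 5 -> [ 553. -143.  294.] 41.3
[-149, -78, 4, np.float64(-0.24)] rows 5 -> [ 593. -306.  290.] 55.0
```

Call:
drive_tool --deltas '[[[-33,8,1,-0.05],[-66,16,2,-0.1],[-98,24,2,-0.14],[-131,32,3,-0.19],[-164,40,4,-0.24]]]'

```text
t: 21.73
tcp_pos: [0.479, 0.1834, 0.301]
tool_rot: [0.617, 0.787, 0.001, 0.001]
force: [0.9, 1.0, 0.6]
finger_gap: 0.994
gripper_force: 0.0
```

Call:
drive_tool --deltas '[[[-34,0,1,-0.05],[-67,0,2,-0.1],[-101,-1,2,-0.14],[-134,-1,3,-0.19],[-168,-1,4,-0.24]]]'

```text
t: 22.15
tcp_pos: [0.5175, 0.0191, 0.297]
tool_rot: [0.519, 0.855, 0.0, 0.001]
force: [-0.1, 0.3, -0.1]
finger_gap: 0.994
gripper_force: 0.0
```

Call:
drive_tool --deltas '[[[-33,-8,1,-0.05],[-66,-16,2,-0.1],[-98,-25,2,-0.14],[-131,-33,3,-0.19],[-164,-41,4,-0.24]]]'

```text
t: 22.57
tcp_pos: [0.5561, -0.146, 0.2929]
tool_rot: [0.413, 0.911, -0.0, 0.001]
force: [-0.3, -0.5, -0.2]
finger_gap: 0.994
gripper_force: 0.0
```

Call:
drive_tool --deltas '[[[-30,-16,1,-0.05],[-60,-31,2,-0.1],[-89,-47,2,-0.14],[-119,-62,3,-0.19],[-149,-78,4,-0.24]]]'

```text
t: 22.98
tcp_pos: [0.5951, -0.3096, 0.2887]
tool_rot: [0.301, 0.954, -0.0, 0.001]
force: [1.4, 0.6, 0.6]
finger_gap: 0.996
gripper_force: 0.0
```

Call:
drive_tool --deltas '[[[0,0,40,0],[0,0,80,0],[0,0,120,0],[0,0,150,0],[0,0,165,0]]]'

```text
t: 23.4
tcp_pos: [0.5923, -0.3065, 0.1183]
tool_rot: [0.302, 0.953, 0.001, -0.003]
force: [0.0, 0.8, -0.0]
finger_gap: 0.998
gripper_force: 0.0
```

Call:
drive_tool --deltas '[[[0,0,0,0],[0,0,0,0],[0,0,0,0]]]'

```text
t: 23.65
tcp_pos: [0.5956, -0.308, 0.1249]
tool_rot: [0.302, 0.953, -0.001, 0.002]
force: [0.3, 0.6, -0.1]
finger_gap: 0.996
gripper_force: 0.0
```

```bash
python3 - <<'E'
from h import *
plan([(593,-306,45,55.2)])
snap('scene','s7.png',crop=(180,180,340,290),s=5)
E
```

```text
from [ 595.6 -308.   124.9] 54.9 F [ 0.3  0.6 -0.1] t 23.6 gap 85.1
[3, 0, 80, np.float64(-0.01)] rows 2 -> [ 593. -306.   45.] 55.4
```

View pics/s7.png

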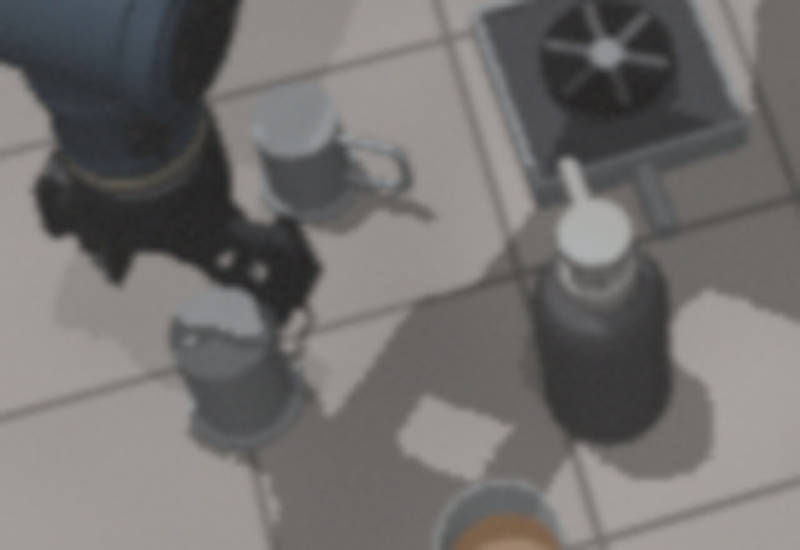

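Middle base at original px (224.3,246.6), unmoved; pump cap is back up. Descend and grip.

Call:
drive_tool --deltas '[[[3,0,10,-0.01],[3,0,35,-0.01],[3,0,60,-0.01],[3,0,76,-0.01],[3,0,76,-0.01]]]'

```text
t: 24.12
tcp_pos: [0.5896, -0.3032, 0.0443]
tool_rot: [0.297, 0.955, 0.001, -0.003]
force: [0.2, -0.4, -0.2]
finger_gap: 0.995
gripper_force: 0.0
```

Call:
drive_tool --deltas '[[[0,0,0,0],[0,0,0,0],[0,0,0,0]]]'

```text
t: 24.37
tcp_pos: [0.5929, -0.3056, 0.0493]
tool_rot: [0.297, 0.955, -0.001, 0.002]
force: [-0.2, 0.2, 0.5]
finger_gap: 1.0
gripper_force: 0.0
```

Call:
drive_tool --deltas '[[[0,0,0,0],[0,0,0,0],[0,0,0,0],[0,0,0,0],[0,0,0,0]]]' --jaw 35 --force 80

```text
t: 24.78
tcp_pos: [0.5925, -0.3056, 0.0489]
tool_rot: [0.297, 0.955, -0.001, 0.001]
force: [-0.9, -1.0, 6.4]
finger_gap: 0.664
gripper_force: 84.9
```

Call:
drive_tool --deltas '[[[0,0,0,0],[0,0,0,0],[0,0,0,0]]]'

```text
t: 25.03
tcp_pos: [0.5926, -0.3056, 0.0489]
tool_rot: [0.297, 0.955, -0.0, 0.001]
force: [-0.4, -1.0, 6.6]
finger_gap: 0.664
gripper_force: 84.9
```

```bash
python3 - <<'E'
from h import *
s=manip.sense()['tcp_pos']*1000
plan([(s[0],s[1],185,55.2),(454,-46,185,55.2),(454,-46,120,55.2)])
E
```

```text
from [ 592.6 -305.6   48.9] 55.5 F [-0.4 -1.   6.6] t 25.0 gap 56.7
[0, 0, -136, np.float64(0.0)] rows 4 -> [ 593. -306.  185.] 55.5
[131, 68, 0, np.float64(0.0)] rows 4 -> [ 523. -175.  185.] 55.5
[130, 67, 0, np.float64(0.0)] rows 4 -> [454. -46. 185.] 55.5
[0, 0, 65, np.float64(0.0)] rows 2 -> [454. -46. 120.] 55.5
```

Call:
drive_tool --deltas '[[[0,0,-30,0],[0,0,-70,0],[0,0,-110,0],[0,0,-136,0],[0,0,-136,0]]]'

```text
t: 25.45
tcp_pos: [0.5952, -0.3071, 0.1906]
tool_rot: [0.297, 0.955, -0.002, 0.006]
force: [0.8, -0.3, -0.5]
finger_gap: 0.663
gripper_force: 85.5
```

Call:
drive_tool --deltas '[[[33,17,0,0],[66,34,0,0],[98,51,0,0],[131,68,0,0]]]'

```text
t: 25.78
tcp_pos: [0.5205, -0.1728, 0.1821]
tool_rot: [0.297, 0.955, 0.0, -0.001]
force: [1.0, 0.7, -1.0]
finger_gap: 0.658
gripper_force: 85.5
```

Call:
drive_tool --deltas '[[[33,17,0,0],[66,34,0,0],[98,51,0,0],[131,69,0,0],[131,69,0,0]]]'

```text
t: 26.2
tcp_pos: [0.4459, -0.037, 0.1817]
tool_rot: [0.295, 0.955, 0.001, -0.006]
force: [-0.4, 0.3, -1.9]
finger_gap: 0.66
gripper_force: 85.6
```

Call:
drive_tool --deltas '[[[0,0,30,0],[0,0,60,0],[0,0,75,0],[0,0,75,0],[0,0,75,0]]]'

```text
t: 26.62
tcp_pos: [0.4526, -0.0431, 0.1073]
tool_rot: [0.297, 0.955, 0.0, -0.002]
force: [-0.5, -1.3, -0.4]
finger_gap: 0.663
gripper_force: 85.7
```

Call:
drive_tool --deltas '[[[0,0,0,0],[0,0,0,0]]]'

```text
t: 26.78
tcp_pos: [0.4543, -0.0437, 0.1092]
tool_rot: [0.297, 0.955, -0.0, 0.001]
force: [-0.7, 0.0, -1.5]
finger_gap: 0.658
gripper_force: 85.7
```

```bash
python3 - <<'E'
from h import *
plan([(454,-43.5,95,55.2)])
E
```

```text
from [454.3 -43.7 109.2] 55.5 F [-0.7  0.  -1.5] t 26.8 gap 56.2
[0, 0, 14, np.float64(0.0)] rows 1 -> [454. -44.  95.] 55.5
```

Call:
drive_tool --deltas '[[[0,0,8,0],[0,0,15,0],[0,0,20,0],[0,0,25,0],[0,0,27,0]]]'

```text
t: 27.2
tcp_pos: [0.4546, -0.0438, 0.0824]
tool_rot: [0.297, 0.955, -0.0, 0.001]
force: [-4.1, 0.8, 40.2]
finger_gap: 0.661
gripper_force: 89.1
```

Call:
drive_tool --deltas '[[[0,0,0,0],[0,0,0,0],[0,0,0,0]]]'

```text
t: 27.45
tcp_pos: [0.4544, -0.0437, 0.0826]
tool_rot: [0.297, 0.955, -0.0, 0.001]
force: [-2.2, -0.4, 15.9]
finger_gap: 0.665
gripper_force: 88.1
```

Call:
drive_tool --deltas '[[[0,0,1,0],[0,0,1,0],[0,0,1,0],[0,0,1,0],[0,0,1,0]]]'

```text
t: 27.87
tcp_pos: [0.4545, -0.0438, 0.0825]
tool_rot: [0.297, 0.955, -0.0, 0.002]
force: [-3.1, 1.1, 25.3]
finger_gap: 0.661
gripper_force: 89.0
```

Call:
drive_tool --deltas '[[[0,0,0,0],[0,0,0,0],[0,0,0,0],[0,0,0,0],[0,0,0,0]]]'

```text
t: 28.28
tcp_pos: [0.4545, -0.0438, 0.0825]
tool_rot: [0.297, 0.955, -0.0, 0.002]
force: [-2.4, 0.3, 25.3]
finger_gap: 0.661
gripper_force: 89.0
```

Call:
drive_tool --deltas '[[[0,0,0,0],[0,0,0,0],[0,0,0,0],[0,0,0,0],[0,0,0,0]]]'

```text
t: 28.7
tcp_pos: [0.4545, -0.0438, 0.0825]
tool_rot: [0.297, 0.955, -0.0, 0.002]
force: [-2.6, -0.5, 25.8]
finger_gap: 0.662
gripper_force: 89.0
```

Call:
drive_tool --deltas '[[[0,0,0,0],[0,0,0,0],[0,0,0,0],[0,0,0,0],[0,0,0,0]]]'

```text
t: 29.12
tcp_pos: [0.4545, -0.0438, 0.0825]
tool_rot: [0.297, 0.955, -0.0, 0.002]
force: [-4.3, -0.2, 25.5]
finger_gap: 0.659
gripper_force: 89.0
```

Call:
drive_tool --deltas '[[[0,0,0,0],[0,0,0,0],[0,0,0,0],[0,0,0,0],[0,0,0,0]]]'

```text
t: 29.53
tcp_pos: [0.4545, -0.0438, 0.0825]
tool_rot: [0.297, 0.955, -0.0, 0.002]
force: [-3.4, 0.3, 25.3]
finger_gap: 0.663
gripper_force: 89.0
```

Call:
drive_tool --deltas '[[[0,0,0,0],[0,0,0,0],[0,0,0,0],[0,0,0,0],[0,0,0,0]]]'

```text
t: 29.95
tcp_pos: [0.4545, -0.0438, 0.0825]
tool_rot: [0.297, 0.955, -0.0, 0.002]
force: [-3.9, 0.1, 25.1]
finger_gap: 0.659
gripper_force: 89.0
```

Call:
drive_tool --deltas '[[[0,0,0,0],[0,0,0,0],[0,0,0,0],[0,0,0,0],[0,0,0,0]]]'

```text
t: 30.37
tcp_pos: [0.4545, -0.0438, 0.0825]
tool_rot: [0.297, 0.955, -0.0, 0.002]
force: [-3.1, -0.6, 24.5]
finger_gap: 0.661
gripper_force: 89.0
```

```bash
python3 - <<'E'
from h import *
s=manip.sense()['tcp_pos']*1000
# offset 0; loop y 47 -> TCP y=260-47=213; z: 208-46+49=211
plan([(s[0],s[1],213,55.4),(440,213,213,0),(515,213,213,0),(587,213,213,0)])
E
```

```text
from [454.5 -43.8  82.5] 55.5 F [-3.1 -0.6 24.5] t 30.4 gap 56.5
[0, 0, -130, np.float64(0.0)] rows 4 -> [455. -44. 213.] 55.5
[79, 102, 0, np.float64(0.48)] rows 4 -> [447.  85. 213.] 28.0
[116, 54, 0, np.float64(0.49)] rows 4 -> [441. 213. 213.] -0.1
[0, 74, 0, np.float64(-0.0)] rows 2 -> [515. 213. 213.] -0.1
[1, 72, 0, np.float64(-0.0)] rows 2 -> [587. 213. 213.] -0.1
```

Call:
drive_tool --deltas '[[[0,0,-20,0],[0,0,-60,0],[0,0,-100,0],[0,0,-131,0],[0,0,-131,0]]]'

```text
t: 30.78
tcp_pos: [0.4571, -0.0444, 0.2164]
tool_rot: [0.297, 0.955, -0.0, 0.006]
force: [0.8, -1.1, -1.3]
finger_gap: 0.66
gripper_force: 85.8
```

Call:
drive_tool --deltas '[[[16,20,0,0.1],[32,41,0,0.19],[48,61,0,0.29],[63,82,0,0.38],[79,102,0,0.48]]]'

```text
t: 31.2
tcp_pos: [0.4453, 0.0865, 0.2099]
tool_rot: [0.518, 0.856, -0.001, -0.001]
force: [0.5, -1.4, -1.8]
finger_gap: 0.661
gripper_force: 85.9
```

Call:
drive_tool --deltas '[[[23,11,0,0.1],[46,22,0,0.2],[70,32,0,0.29],[93,43,0,0.39],[116,54,0,0.49]]]'

```text
t: 31.62
tcp_pos: [0.4382, 0.2142, 0.2096]
tool_rot: [0.709, 0.705, -0.001, -0.001]
force: [1.4, 0.1, -1.8]
finger_gap: 0.659
gripper_force: 85.9
```

Call:
drive_tool --deltas '[[[0,0,0,0],[0,0,0,0],[0,0,0,0]]]'

```text
t: 31.87
tcp_pos: [0.4387, 0.2127, 0.2101]
tool_rot: [0.707, 0.707, -0.001, -0.0]
force: [-0.5, 0.9, -1.7]
finger_gap: 0.661
gripper_force: 85.8
```

```bash
python3 - <<'E'
from h import *
plan([(515,213,213,0),(587,213,213,0)])
E
```

```text
from [438.7 212.7 210.1] -0.0 F [-0.5  0.9 -1.7] t 31.9 gap 56.5
[0, 76, -3, np.float64(-0.0)] rows 2 -> [515. 213. 213.] -0.0
[0, 72, 0, np.float64(-0.0)] rows 2 -> [587. 213. 213.] -0.0
```

Call:
drive_tool --deltas '[[[0,25,-3,0],[0,50,-3,0],[0,76,-3,0],[0,76,-3,0]]]'

```text
t: 32.2
tcp_pos: [0.5218, 0.2114, 0.2144]
tool_rot: [0.709, 0.706, 0.003, 0.002]
force: [0.9, -0.2, -1.5]
finger_gap: 0.663
gripper_force: 86.0
```

Call:
drive_tool --deltas '[[[0,20,0,0],[0,40,0,0],[0,60,0,0],[0,72,0,0],[0,72,0,0]]]'

```text
t: 32.62
tcp_pos: [0.5902, 0.211, 0.2136]
tool_rot: [0.709, 0.706, 0.001, 0.001]
force: [-0.6, 0.0, -0.6]
finger_gap: 0.658
gripper_force: 86.0
```

Call:
drive_tool --deltas '[[[0,0,8,0],[0,0,16,0],[0,0,24,0],[0,0,29,0],[0,0,29,0]]]'

```text
t: 33.03
tcp_pos: [0.5856, 0.2127, 0.1833]
tool_rot: [0.708, 0.707, -0.002, -0.001]
force: [0.2, 0.7, -1.2]
finger_gap: 0.658
gripper_force: 86.0
```

Call:
drive_tool --deltas '[[[0,0,1,0],[0,0,2,0],[0,0,2,0],[0,0,2,0]]]'

```text
t: 33.37
tcp_pos: [0.5878, 0.2131, 0.1837]
tool_rot: [0.708, 0.706, 0.0, 0.0]
force: [0.0, -0.4, -1.3]
finger_gap: 0.661
gripper_force: 86.0
```

Call:
drive_tool --deltas '[[[0,0,1,0],[0,0,2,0],[0,0,2,0],[0,0,2,0]]]'

```text
t: 33.7
tcp_pos: [0.5876, 0.2129, 0.1813]
tool_rot: [0.708, 0.706, -0.0, -0.0]
force: [0.1, -0.1, -0.7]
finger_gap: 0.659
gripper_force: 86.0
```

Call:
drive_tool --deltas '[[[0,0,1,0],[0,0,2,0],[0,0,2,0],[0,0,2,0]]]'

```text
t: 34.03
tcp_pos: [0.5878, 0.213, 0.1797]
tool_rot: [0.708, 0.706, 0.0, 0.0]
force: [-0.2, -0.1, 1.1]
finger_gap: 0.659
gripper_force: 86.0
```

```bash
python3 - <<'E'
from h import *
plan([(587,213,180,0)])
snap('scene','s8.png',crop=(350,100,510,220),s=5)
E
```

```text
from [587.8 213.  179.7] -0.1 F [-0.2 -0.1  1.1] t 34.0 gap 56.3
[0, -1, 0, np.float64(-0.0)] rows 1 -> [587. 213. 180.] -0.1
```

View pics/s8.png

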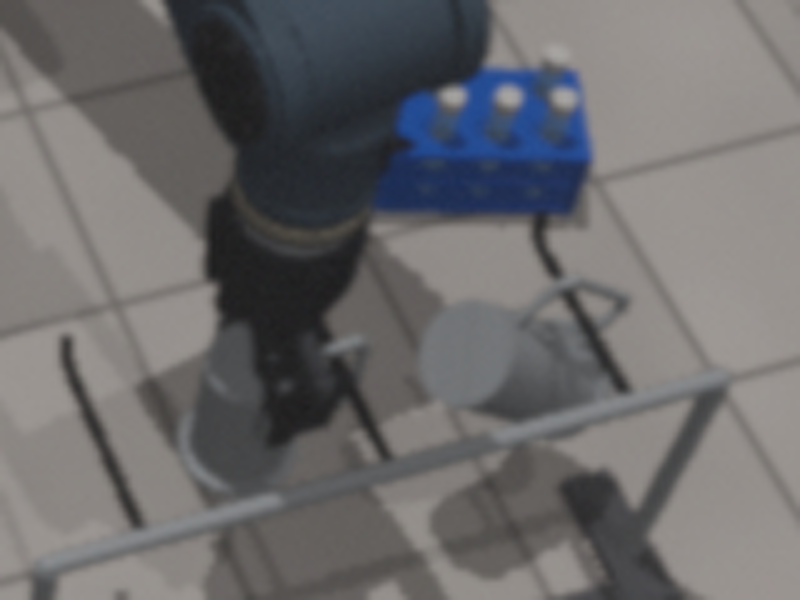

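Handle sits on hook1, tall hangs tilted on hook2. Release and retreat, then check the short beaker.

Call:
drive_tool --deltas '[[[0,0,0,0],[0,0,0,0],[0,0,0,0],[0,0,0,0],[0,0,0,0]]]' --jaw 85

```text
t: 34.5
tcp_pos: [0.5876, 0.2129, 0.1793]
tool_rot: [0.708, 0.706, -0.0, 0.0]
force: [-0.2, -0.2, 0.0]
finger_gap: 0.995
gripper_force: 0.0
```

Call:
drive_tool --deltas '[[[0,0,0,0],[0,0,-10,0],[0,0,-30,0],[0,0,-60,0],[0,0,-95,0]]]'

```text
t: 34.92
tcp_pos: [0.5864, 0.2127, 0.2742]
tool_rot: [0.708, 0.706, -0.002, -0.001]
force: [1.5, -0.1, 0.2]
finger_gap: 0.999
gripper_force: 0.0
```

Call:
drive_tool --deltas '[[[0,-40,-20,0],[0,-80,-30,0],[0,-120,-30,0],[0,-140,-30,0],[0,-140,-30,0]]]'

```text
t: 35.33
tcp_pos: [0.4421, 0.2132, 0.3054]
tool_rot: [0.707, 0.707, -0.001, -0.001]
force: [-0.1, 0.2, 0.7]
finger_gap: 0.994
gripper_force: 0.0
```

```bash
python3 - <<'E'
from h import *
snap('scene','s9.png');snap('top','t9.png')
print('scene');diff('s0.png','s9.png');print('top');diff('t0.png','t9.png')
plan([(462,-238.5,290,-30.5)])
E
```

```text
scene
[295, 0, 10, 9, 51]
[317, 0, 60, 18, 578]
[396, 0, 8, 2, 14]
[469, 0, 9, 4, 15]
[445, 2, 49, 42, 885]
[379, 5, 45, 19, 506]
[423, 4, 9, 12, 67]
[462, 6, 16, 5, 40]
[341, 17, 91, 143, 4982]
[243, 54, 8, 8, 38]
[293, 54, 17, 10, 111]
[252, 59, 6, 7, 31]
[321, 59, 55, 26, 535]
[267, 63, 12, 2, 22]
[313, 80, 30, 30, 550]
[401, 81, 94, 48, 1625]
[408, 115, 6, 14, 52]
[269, 117, 5, 6, 14]
[280, 120, 27, 10, 165]
[375, 155, 51, 45, 900]
[435, 165, 5, 9, 34]
[443, 164, 28, 21, 255]
[418, 170, 5, 8, 19]
[397, 189, 68, 40, 1022]
[185, 215, 7, 12, 28]
[394, 215, 9, 14, 68]
[233, 228, 4, 9, 19]
[164, 232, 33, 31, 553]
[217, 244, 27, 28, 393]
top
[173, 187, 136, 213, 11948]
[406, 187, 13, 22, 177]
[248, 190, 7, 5, 13]
[207, 192, 7, 5, 28]
[194, 200, 11, 3, 14]
[200, 205, 15, 10, 82]
[418, 206, 9, 3, 15]
[440, 206, 26, 33, 355]
[405, 210, 8, 8, 34]
[118, 270, 97, 51, 2621]
[315, 323, 33, 17, 298]
[59, 328, 98, 72, 3891]
[347, 340, 8, 14, 54]
[357, 367, 12, 9, 56]
[232, 375, 17, 12, 57]
[363, 379, 15, 21, 179]
[221, 386, 18, 14, 137]
from [447.6 213.4 305.6] -0.1 F [-0.1  0.3 -0. ] t 35.4 gap 85.2
[-151, 5, 5, np.float64(0.18)] rows 4 -> [452.  62. 301.] -10.4
[-147, 32, 5, np.float64(0.18)] rows 4 -> [457. -88. 296.] -20.7
[-139, 58, 6, np.float64(0.17)] rows 4 -> [ 462. -238.  290.] -30.4
```

Only the tall and middle home spots changed; short unmoved.

Call:
drive_tool --deltas '[[[-38,1,1,0.05],[-76,2,2,0.09],[-113,4,4,0.14],[-151,5,5,0.18]]]'

```text
t: 35.77
tcp_pos: [0.4542, 0.0604, 0.2996]
tool_rot: [0.769, 0.639, 0.001, 0.001]
force: [0.2, 0.7, 0.2]
finger_gap: 0.991
gripper_force: 0.0
```

Call:
drive_tool --deltas '[[[-37,8,1,0.05],[-74,16,2,0.09],[-110,24,4,0.14],[-147,32,5,0.18]]]'

```text
t: 36.1
tcp_pos: [0.4586, -0.0912, 0.2945]
tool_rot: [0.824, 0.567, 0.0, 0.001]
force: [0.9, 1.0, -0.3]
finger_gap: 0.998
gripper_force: 0.0
```

Call:
drive_tool --deltas '[[[-35,14,1,0.05],[-70,29,3,0.09],[-104,44,4,0.13],[-139,58,6,0.17],[-139,58,6,0.17]]]'

```text
t: 36.52
tcp_pos: [0.4643, -0.2477, 0.2883]
tool_rot: [0.87, 0.493, -0.0, 0.003]
force: [0.6, 0.4, -0.1]
finger_gap: 0.996
gripper_force: 0.0
```

Call:
drive_tool --deltas '[[[0,0,40,0],[0,0,80,0],[0,0,120,0],[0,0,160,0],[0,0,178,0]]]'

```text
t: 36.93
tcp_pos: [0.461, -0.2382, 0.1058]
tool_rot: [0.868, 0.496, -0.001, -0.003]
force: [-0.2, 0.1, -0.5]
finger_gap: 0.992
gripper_force: 0.0
```

Call:
drive_tool --deltas '[[[0,0,0,0],[0,0,0,0],[0,0,0,0]]]'

```text
t: 37.18
tcp_pos: [0.4637, -0.24, 0.1113]
tool_rot: [0.868, 0.496, 0.001, 0.001]
force: [-1.0, -0.4, 0.8]
finger_gap: 0.99
gripper_force: 0.0
```

```bash
python3 - <<'E'
from h import *
plan([(462,-238.5,35,-30.5)])
snap('scene','s10.png',crop=(180,150,340,270),s=5)
E
```

```text
from [ 463.7 -240.   111.3] -30.5 F [-1.  -0.4  0.8] t 37.2 gap 84.5
[0, -2, 76, np.float64(0.0)] rows 2 -> [ 462. -239.   35.] -30.5
```

View pics/s10.png

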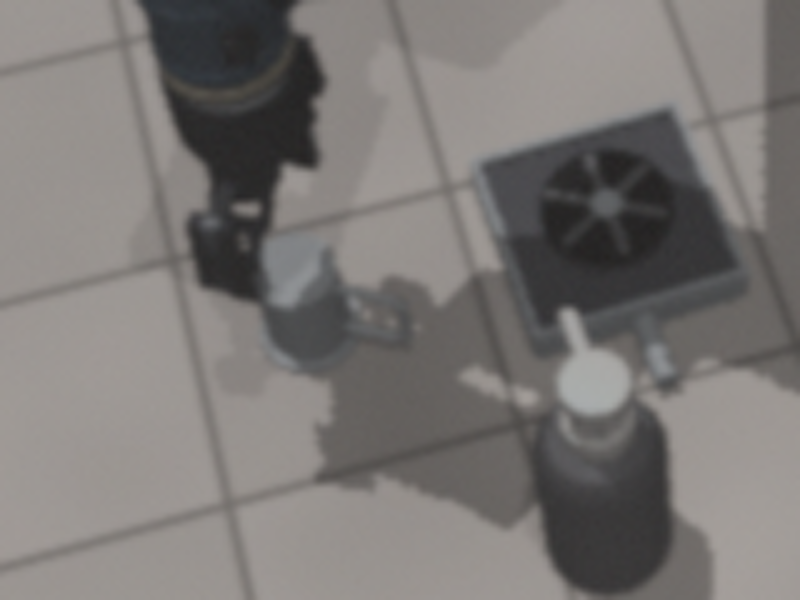

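Short beaker at original px (239.6,204), unmoved, handle to the right; the fingers straddle it. Descend and grip.

Call:
drive_tool --deltas '[[[0,-2,10,0],[0,-2,35,0],[0,-2,60,0],[0,-2,75,0],[0,-2,75,0]]]'

```text
t: 37.65
tcp_pos: [0.4604, -0.2377, 0.0347]
tool_rot: [0.868, 0.496, -0.0, -0.0]
force: [0.9, 0.3, -0.2]
finger_gap: 0.993
gripper_force: 0.0
```

Call:
drive_tool --deltas '[[[0,0,0,0],[0,0,0,0],[0,0,0,0]]]'

```text
t: 37.9
tcp_pos: [0.4617, -0.2386, 0.0371]
tool_rot: [0.868, 0.496, 0.001, 0.002]
force: [1.0, -0.8, 0.6]
finger_gap: 0.989
gripper_force: 0.0
```

Call:
drive_tool --deltas '[[[0,0,0,0],[0,0,0,0],[0,0,0,0],[0,0,0,0],[0,0,0,0]]]' --jaw 30 --force 80

```text
t: 38.32
tcp_pos: [0.4609, -0.238, 0.0364]
tool_rot: [0.868, 0.496, 0.0, 0.001]
force: [-0.8, 0.2, 6.7]
finger_gap: 0.588
gripper_force: 82.4
```

Call:
drive_tool --deltas '[[[0,0,0,0],[0,0,0,0],[0,0,0,0]]]'

```text
t: 38.57
tcp_pos: [0.4608, -0.238, 0.0364]
tool_rot: [0.868, 0.496, 0.0, 0.001]
force: [-1.2, 1.0, 6.9]
finger_gap: 0.587
gripper_force: 82.4
```

```bash
python3 - <<'E'
from h import *
s=manip.sense()['tcp_pos']*1000
plan([(s[0],s[1],150,-30.5),(454,-43.5,150,-30.5),(454,-43.5,100,-30.5)])
E
```

```text
from [ 460.8 -238.    36.4] -30.5 F [-1.2  1.   6.9] t 38.6 gap 50.1
[0, 0, -114, np.float64(0.0)] rows 3 -> [ 461. -238.  150.] -30.5
[82, -52, 0, np.float64(0.0)] rows 3 -> [ 458. -141.  150.] -30.5
[82, -53, 0, np.float64(0.0)] rows 3 -> [454. -43. 150.] -30.5
[0, 0, 50, np.float64(0.0)] rows 2 -> [454. -43. 100.] -30.5
```

Call:
drive_tool --deltas '[[[0,0,-30,0],[0,0,-70,0],[0,0,-114,0],[0,0,-114,0]]]'

```text
t: 38.9
tcp_pos: [0.464, -0.2403, 0.1558]
tool_rot: [0.868, 0.496, 0.002, 0.006]
force: [0.6, -0.4, -0.6]
finger_gap: 0.587
gripper_force: 83.4
```

Call:
drive_tool --deltas '[[[27,-17,0,0],[55,-35,0,0],[82,-52,0,0]]]'

```text
t: 39.15
tcp_pos: [0.4568, -0.1398, 0.1495]
tool_rot: [0.869, 0.496, 0.0, 0.0]
force: [0.5, -0.6, -0.4]
finger_gap: 0.594
gripper_force: 83.4
```

Call:
drive_tool --deltas '[[[27,-17,0,0],[55,-35,0,0],[82,-53,0,0],[82,-53,0,0]]]'

```text
t: 39.48
tcp_pos: [0.4501, -0.0377, 0.1488]
tool_rot: [0.867, 0.498, -0.001, -0.003]
force: [-0.5, 0.2, -1.0]
finger_gap: 0.59
gripper_force: 83.4
```

Call:
drive_tool --deltas '[[[0,0,25,0],[0,0,45,0],[0,0,52,0],[0,0,52,0],[0,0,52,0]]]'

```text
t: 39.9
tcp_pos: [0.4531, -0.0435, 0.0972]
tool_rot: [0.868, 0.496, -0.0, -0.0]
force: [0.6, 0.2, -0.7]
finger_gap: 0.587
gripper_force: 83.4
```

Call:
drive_tool --deltas '[[[0,0,0,0],[0,0,0,0]]]'

```text
t: 40.07
tcp_pos: [0.4539, -0.0436, 0.0981]
tool_rot: [0.868, 0.496, 0.001, 0.001]
force: [-0.4, -0.9, -0.9]
finger_gap: 0.586
gripper_force: 83.4
```

```bash
python3 - <<'E'
from h import *
plan([(454,-43.5,71,-30.5)])
E
```

```text
from [453.9 -43.6  98.1] -30.5 F [-0.4 -0.9 -0.9] t 40.1 gap 50.0
[0, 0, 27, np.float64(-0.0)] rows 1 -> [454. -44.  71.] -30.5
```

Call:
drive_tool --deltas '[[[0,0,10,0],[0,0,17,0],[0,0,22,0],[0,0,26,0],[0,0,29,0]]]'

```text
t: 40.48
tcp_pos: [0.454, -0.0435, 0.0699]
tool_rot: [0.868, 0.496, 0.001, 0.001]
force: [-6.1, 2.1, 59.7]
finger_gap: 0.59
gripper_force: 88.6
```

Call:
drive_tool --deltas '[[[0,0,0,0],[0,0,0,0],[0,0,0,0]]]'

```text
t: 40.73
tcp_pos: [0.454, -0.0435, 0.0703]
tool_rot: [0.868, 0.496, 0.001, 0.001]
force: [-2.2, 0.2, 18.6]
finger_gap: 0.591
gripper_force: 85.6
```

Call:
drive_tool --deltas '[[[0,0,1,0],[0,0,1,0],[0,0,1,0],[0,0,1,0],[0,0,1,0]]]'

```text
t: 41.15
tcp_pos: [0.4539, -0.0435, 0.0702]
tool_rot: [0.868, 0.496, 0.001, 0.001]
force: [-3.8, 1.8, 29.2]
finger_gap: 0.589
gripper_force: 86.8
```

Call:
drive_tool --deltas '[[[0,0,0,0],[0,0,0,0],[0,0,0,0],[0,0,0,0],[0,0,0,0]]]'

```text
t: 41.57
tcp_pos: [0.454, -0.0435, 0.0702]
tool_rot: [0.868, 0.496, 0.001, 0.001]
force: [-3.8, 0.5, 29.8]
finger_gap: 0.59
gripper_force: 86.8
```

Call:
drive_tool --deltas '[[[0,0,0,0],[0,0,0,0],[0,0,0,0],[0,0,0,0],[0,0,0,0]]]'

```text
t: 41.98
tcp_pos: [0.454, -0.0434, 0.0702]
tool_rot: [0.868, 0.496, 0.001, 0.001]
force: [-2.9, 1.1, 29.0]
finger_gap: 0.592
gripper_force: 86.8
```

Call:
drive_tool --deltas '[[[0,0,0,0],[0,0,0,0],[0,0,0,0],[0,0,0,0],[0,0,0,0]]]'

```text
t: 42.4
tcp_pos: [0.454, -0.0434, 0.0702]
tool_rot: [0.868, 0.496, 0.001, 0.001]
force: [-3.2, 1.3, 29.3]
finger_gap: 0.589
gripper_force: 86.8
```

Call:
drive_tool --deltas '[[[0,0,0,0],[0,0,0,0],[0,0,0,0],[0,0,0,0],[0,0,0,0]]]'

```text
t: 42.82
tcp_pos: [0.454, -0.0435, 0.0702]
tool_rot: [0.868, 0.496, 0.001, 0.001]
force: [-3.0, 0.2, 28.5]
finger_gap: 0.589
gripper_force: 86.8
```

Call:
drive_tool --deltas '[[[0,0,0,0],[0,0,0,0],[0,0,0,0],[0,0,0,0],[0,0,0,0]]]'

```text
t: 43.23
tcp_pos: [0.454, -0.0435, 0.0702]
tool_rot: [0.868, 0.496, 0.001, 0.001]
force: [-2.7, 0.5, 29.3]
finger_gap: 0.59
gripper_force: 86.8
```

Call:
drive_tool --deltas '[[[0,0,0,0],[0,0,0,0],[0,0,0,0],[0,0,0,0],[0,0,0,0]]]'

```text
t: 43.65
tcp_pos: [0.454, -0.0434, 0.0702]
tool_rot: [0.868, 0.496, 0.001, 0.001]
force: [-3.7, 1.2, 29.1]
finger_gap: 0.595
gripper_force: 86.8
```

```bash
python3 - <<'E'
from h import *
s=manip.sense()['tcp_pos']*1000
# loop y 44 -> TCP y=115.5-44=71.5; z: loop centre 208.5 -> 208.5-39+36.5=206 ; hung: origin 200+7.5-62=145.5 -> TCP 182
plan([(s[0],s[1],206,-30.5),(430,71.5,206,0),(515,71.5,206,0),(587,71.5,206,0)])
E
```

```text
from [454.  -43.4  70.2] -30.5 F [-3.7  1.2 29.1] t 43.6 gap 50.8
[0, 0, -136, np.float64(0.0)] rows 4 -> [454. -43. 206.] -30.5
[87, -79, 0, np.float64(-0.53)] rows 5 -> [430.  72. 206.] -0.1
[0, 85, 0, np.float64(-0.0)] rows 3 -> [515.  71. 206.] -0.1
[0, 72, 0, np.float64(-0.0)] rows 2 -> [587.  71. 206.] -0.1
```

Call:
drive_tool --deltas '[[[0,0,-20,0],[0,0,-60,0],[0,0,-100,0],[0,0,-138,0],[0,0,-138,0]]]'

```text
t: 44.07
tcp_pos: [0.4573, -0.0444, 0.2117]
tool_rot: [0.868, 0.497, 0.005, 0.006]
force: [0.5, -0.8, -1.8]
finger_gap: 0.589
gripper_force: 83.5
```

Call:
drive_tool --deltas '[[[17,-16,0,-0.11],[35,-32,0,-0.21],[52,-47,0,-0.32],[70,-63,0,-0.42],[87,-79,0,-0.53]]]'

```text
t: 44.48
tcp_pos: [0.4284, 0.073, 0.2048]
tool_rot: [0.706, 0.708, -0.0, -0.0]
force: [0.5, 0.6, -0.6]
finger_gap: 0.589
gripper_force: 83.4
```

Call:
drive_tool --deltas '[[[0,0,0,0],[0,0,0,0],[0,0,0,0],[0,0,0,0]]]'

```text
t: 44.82
tcp_pos: [0.4295, 0.0713, 0.2051]
tool_rot: [0.708, 0.706, -0.0, 0.0]
force: [0.5, -0.2, -0.5]
finger_gap: 0.589
gripper_force: 83.4
```

```bash
python3 - <<'E'
from h import *
plan([(515,71.5,205.5,0),(587,71.5,205.5,0)])
E
```

```text
from [429.5  71.3 205.1] -0.2 F [ 0.5 -0.2 -0.5] t 44.8 gap 50.3
[1, 85, 0, np.float64(-0.0)] rows 3 -> [515.  72. 205.] -0.2
[0, 72, 0, np.float64(-0.0)] rows 2 -> [587.  72. 205.] -0.2
```

Call:
drive_tool --deltas '[[[0,17,0,0],[0,34,0,0],[0,51,0,0],[0,68,0,0],[0,78,0,0]]]'

```text
t: 45.23
tcp_pos: [0.5097, 0.0705, 0.2053]
tool_rot: [0.709, 0.706, 0.001, 0.001]
force: [0.9, -0.3, -1.4]
finger_gap: 0.591
gripper_force: 83.4
```

Call:
drive_tool --deltas '[[[0,0,0,0],[0,6,0,0],[0,12,0,0],[0,18,0,0],[0,24,0,0]]]'

```text
t: 45.65
tcp_pos: [0.5313, 0.0718, 0.2054]
tool_rot: [0.708, 0.706, -0.0, -0.0]
force: [-0.1, -0.0, -0.8]
finger_gap: 0.595
gripper_force: 83.4
```

Call:
drive_tool --deltas '[[[0,8,0,0],[0,16,0,0],[0,24,0,0],[0,32,0,0],[0,40,0,0]]]'

```text
t: 46.07
tcp_pos: [0.5721, 0.0717, 0.2053]
tool_rot: [0.708, 0.706, 0.0, 0.0]
force: [0.2, 0.3, -0.2]
finger_gap: 0.59
gripper_force: 83.4
```

Call:
drive_tool --deltas '[[[0,8,0,0],[0,15,0,0],[0,15,0,0],[0,15,0,0]]]'

```text
t: 46.4
tcp_pos: [0.5864, 0.0716, 0.2051]
tool_rot: [0.708, 0.706, -0.0, -0.0]
force: [0.5, -0.1, -0.2]
finger_gap: 0.59
gripper_force: 83.4
```

Call:
drive_tool --deltas '[[[0,0,5,0],[0,0,10,0],[0,0,15,0],[0,0,20,0],[0,0,20,0]]]'

```text
t: 46.82
tcp_pos: [0.585, 0.0717, 0.1838]
tool_rot: [0.708, 0.706, -0.001, -0.001]
force: [-0.0, 0.6, -0.6]
finger_gap: 0.587
gripper_force: 83.4
```

Call:
drive_tool --deltas '[[[0,0,1,0],[0,0,1,0],[0,0,1,0],[0,0,1,0]]]'

```text
t: 47.15
tcp_pos: [0.5864, 0.0716, 0.1846]
tool_rot: [0.708, 0.706, 0.0, 0.0]
force: [0.1, 1.1, -1.9]
finger_gap: 0.588
gripper_force: 83.4
```

No contact on the way in. Lower to contact.

Call:
drive_tool --deltas '[[[0,0,1,0],[0,0,2,0],[0,0,2,0],[0,0,2,0]]]'

```text
t: 47.48
tcp_pos: [0.5861, 0.0717, 0.1822]
tool_rot: [0.708, 0.706, -0.0, -0.0]
force: [-0.1, 0.3, -1.2]
finger_gap: 0.592
gripper_force: 83.4
```

Call:
drive_tool --deltas '[[[0,0,1,0],[0,0,2,0],[0,0,2,0],[0,0,2,0]]]'

```text
t: 47.82
tcp_pos: [0.5865, 0.0717, 0.1811]
tool_rot: [0.708, 0.706, 0.0, 0.0]
force: [-2.0, -0.3, 5.5]
finger_gap: 0.587
gripper_force: 83.4
```

Call:
drive_tool --deltas '[[[0,0,0,0],[0,0,0,0],[0,0,0,0],[0,0,0,0],[0,0,0,0]]]' --jaw 85

```text
t: 48.23
tcp_pos: [0.5861, 0.0717, 0.1801]
tool_rot: [0.708, 0.706, -0.0, -0.0]
force: [0.2, -0.7, 0.1]
finger_gap: 0.996
gripper_force: 0.0
```

Call:
drive_tool --deltas '[[[0,0,0,0],[0,0,-10,0],[0,0,-30,0],[0,0,-60,0],[0,0,-95,0]]]'

```text
t: 48.65
tcp_pos: [0.5849, 0.0717, 0.2753]
tool_rot: [0.708, 0.706, -0.001, -0.002]
force: [0.6, -0.1, -0.1]
finger_gap: 0.999
gripper_force: 0.0
```

Call:
drive_tool --deltas '[[[0,-40,-20,0],[0,-80,-30,0],[0,-120,-30,0],[0,-120,-30,0]]]' --jaw 0

```text
t: 48.98
tcp_pos: [0.4553, 0.0731, 0.3047]
tool_rot: [0.707, 0.707, -0.004, -0.004]
force: [-1.4, 0.2, -1.5]
finger_gap: 0.45
gripper_force: 0.0
```

```bash
python3 - <<'E'
from h import *
snap('scene','s11.png',crop=(240,110,510,290),s=2.9)
plan([(655,-101.5,300,0),(655,-101.5,202,0)])
E
```

```text
from [460.4  72.6 305.5] -0.1 F [1.  0.5 1. ] t 49.0 gap 30.6
[-87, 97, 3, np.float64(-0.0)] rows 4 -> [557. -15. 303.] -0.1
[-87, 98, 3, np.float64(-0.0)] rows 4 -> [ 655. -102.  300.] -0.1
[0, 0, 98, np.float64(-0.0)] rows 3 -> [ 655. -102.  202.] -0.1
```

View pics/s11.png

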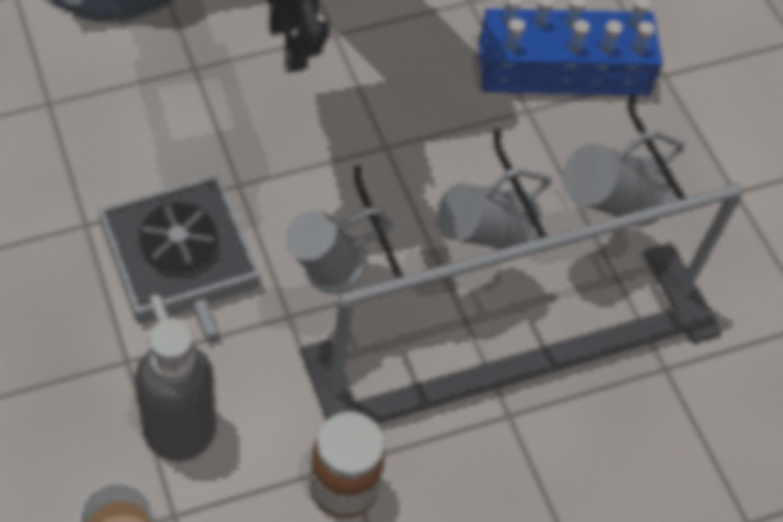

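All three hang: tall at (600,170), middle (470,215), short (320,240) px in the crop. Second dose of the pump.

Call:
drive_tool --deltas '[[[-22,24,1,-0.1],[-44,49,2,-0.2],[-65,73,2,-0.3],[-87,97,3,-0.4],[-87,97,3,-0.4]]]'

```text
t: 49.45
tcp_pos: [0.5692, -0.0201, 0.3028]
tool_rot: [0.554, 0.833, 0.0, 0.004]
force: [0.4, 0.6, -0.0]
finger_gap: -0.002
gripper_force: 0.0
```

```bash
python3 - <<'E'
from h import *
plan([(655,-101.5,300,45.5)])
E
```

```text
from [569.2 -20.1 302.8] 22.8 F [ 0.4  0.6 -0. ] t 49.5 gap -0.2
[-108, 48, 3, np.float64(-0.4)] rows 4 -> [ 655. -101.  300.] 45.7
```

Call:
drive_tool --deltas '[[[-27,12,1,-0.1],[-54,24,2,-0.2],[-81,36,2,-0.3],[-108,48,3,-0.4],[-108,48,3,-0.4]]]'

```text
t: 49.87
tcp_pos: [0.6537, -0.1009, 0.2989]
tool_rot: [0.377, 0.926, -0.001, 0.003]
force: [-0.3, -0.9, -0.1]
finger_gap: -0.0
gripper_force: 0.0
```

Call:
drive_tool --deltas '[[[0,0,0,0],[0,0,0,0],[0,0,0,0]]]'

```text
t: 50.12
tcp_pos: [0.6485, -0.0953, 0.2994]
tool_rot: [0.377, 0.926, 0.0, -0.0]
force: [0.4, 0.5, 0.3]
finger_gap: -0.004
gripper_force: 0.0
```

```bash
python3 - <<'E'
from h import *
plan([(655,-101.5,202,45.5)])
E
```

```text
from [648.5 -95.3 299.4] 45.7 F [0.4 0.5 0.3] t 50.1 gap -0.3
[-9, 0, 97, np.float64(0.0)] rows 3 -> [ 655. -102.  202.] 45.7
```

Call:
drive_tool --deltas '[[[-9,0,25,0],[-9,0,55,0],[-9,0,80,0],[-9,0,95,0],[-9,0,95,0]]]'

```text
t: 50.53
tcp_pos: [0.6523, -0.1006, 0.2005]
tool_rot: [0.377, 0.926, -0.0, -0.004]
force: [-1.2, -0.4, -0.2]
finger_gap: -0.001
gripper_force: 0.0
```

Call:
drive_tool --deltas '[[[0,0,5,0],[0,0,10,0],[0,0,15,0],[0,0,19,0],[0,0,22,0]]]'

```text
t: 50.95
tcp_pos: [0.6566, -0.1023, 0.1845]
tool_rot: [0.377, 0.926, 0.0, 0.002]
force: [-0.4, 2.2, 8.9]
finger_gap: -0.001
gripper_force: 4.3
```

Call:
drive_tool --deltas '[[[0,0,1,0],[0,0,2,0],[0,0,2,0],[0,0,2,0]]]'

```text
t: 51.28
tcp_pos: [0.6566, -0.1023, 0.184]
tool_rot: [0.377, 0.926, 0.0, 0.002]
force: [-2.6, 2.3, 11.3]
finger_gap: 0.002
gripper_force: 5.7
```

Call:
drive_tool --deltas '[[[0,0,1,0],[0,0,2,0],[0,0,3,0],[0,0,3,0],[0,0,3,0]]]'

```text
t: 51.7
tcp_pos: [0.6567, -0.1023, 0.1839]
tool_rot: [0.377, 0.926, 0.0, 0.003]
force: [-6.9, 3.4, 22.7]
finger_gap: -0.002
gripper_force: 11.3
```

Call:
drive_tool --deltas '[[[0,0,-20,0],[0,0,-50,0],[0,0,-85,0],[0,0,-115,0],[0,0,-115,0]]]'

```text
t: 52.12
tcp_pos: [0.6596, -0.1038, 0.3012]
tool_rot: [0.377, 0.926, 0.0, 0.008]
force: [0.3, -0.5, 1.9]
finger_gap: -0.001
gripper_force: 0.0
```

Call:
drive_tool --deltas '[[[30,-20,0,0],[60,-40,0,0],[90,-60,0,0],[90,-60,0,0],[90,-60,0,0]]]'

```text
t: 52.53
tcp_pos: [0.5471, -0.0819, 0.2925]
tool_rot: [0.377, 0.926, -0.0, -0.0]
force: [1.1, -0.4, 0.8]
finger_gap: 0.001
gripper_force: 0.0
```

Call:
drive_tool --deltas '[[[0,0,0,0],[0,0,0,0],[0,0,0,0],[0,0,0,0],[0,0,0,0]]]'

```text
t: 52.95
tcp_pos: [0.55, -0.0829, 0.2921]
tool_rot: [0.377, 0.926, 0.0, 0.0]
force: [0.9, 0.9, 0.2]
finger_gap: -0.0
gripper_force: 0.0
```

```bash
python3 - <<'E'
from h import *
snap('scene','s12.png');print(manip.sense()['tcp_pos'])
# hanging beakers vs last view; pump cap white centroid vs start
A=cv2.imread('pics/full_s11.png').astype(int);B=cv2.imread('pics/full_s12.png').astype(int)
for n,(x0,y0,x1,y1) in dict(short=(335,180,372,212),mid=(388,170,432,200),tall=(432,155,480,186)).items():
    print(n,(abs(A-B)[y0:y1,x0:x1].max(2)>40).sum(),(y1-y0)*(x1-x0))
for f in('s0','s12'):
    g=cv2.imread(f'pics/full_{f}.png',0)[218:240,288:310];ys,xs=np.nonzero(g>150);print(f,len(xs),xs.mean(),ys.mean())
E
```

```text
[ 0.54985621 -0.08283788  0.29211625]
short 353 1184
mid 115 1320
tall 0 1488
s0 127 10.078740157480315 7.645669291338582
s12 136 8.647058823529411 7.779411764705882
```

The short beaker may still have been swinging. I'll wait a moment, then check numerically that it is steady and still on the hook.

Call:
drive_tool --deltas '[[[20,-30,0,0],[40,-60,0,0],[60,-90,0,0],[60,-90,0,0],[60,-90,0,0]]]'

```text
t: 53.42
tcp_pos: [0.4423, -0.1053, 0.2924]
tool_rot: [0.378, 0.926, 0.0, -0.0]
force: [1.1, -0.8, 0.0]
finger_gap: -0.005
gripper_force: 0.0
```

Call:
drive_tool --deltas '[[[0,0,0,0],[0,0,0,0],[0,0,0,0],[0,0,0,0],[0,0,0,0]]]'

```text
t: 53.83
tcp_pos: [0.4441, -0.1051, 0.2922]
tool_rot: [0.376, 0.926, 0.0, 0.0]
force: [0.6, 0.1, -0.1]
finger_gap: -0.0
gripper_force: 0.0
```

```bash
python3 - <<'E'
from h import *
snap('scene','s13.png');snap('top','t13.png')
def comp(a,b,x0,y0,x1,y1,th=25):
    A=cv2.imread('pics/full_'+a).astype(int);B=cv2.imread('pics/full_'+b).astype(int)
    m=(abs(A-B)[y0:y1,x0:x1].max(2)>th).astype('uint8');n,_,st,c=cv2.connectedComponentsWithStats(m)
    print(a,b,[(int(s[0]+x0),int(s[1]+y0),*s[2:].tolist()) for s in st[1:] if s[4]>25])
comp('s0.png','s13.png',330,140,500,270);comp('s12.png','s13.png',330,140,500,270);comp('s11.png','s13.png',330,140,500,270)
comp('t0.png','t13.png',170,150,335,260)
for n,h in('short',115.5),('mid',260),('tall',405):
    print(n,[proj(c,(.587,h/1000+dy,z)).round().tolist() for c in('scene','top') for dy,z in((0,.2),(-.045,.15),(.04,.11))])
E
```

```text
s0.png s13.png [(330, 140, 96, 105, 4587), (466, 156, 10, 10, 29), (441, 159, 31, 26, 434), (419, 169, 11, 17, 61), (370, 183, 10, 16, 69), (436, 189, 31, 27, 486), (396, 202, 36, 25, 494), (359, 217, 20, 22, 269), (376, 218, 11, 15, 74)]
s12.png s13.png [(391, 140, 15, 24, 58), (330, 147, 36, 60, 721), (366, 175, 26, 17, 245), (373, 191, 5, 8, 27), (368, 201, 8, 6, 30), (347, 205, 19, 24, 175), (330, 208, 10, 14, 100), (361, 215, 8, 7, 30), (376, 218, 7, 8, 27), (334, 231, 11, 13, 113), (359, 238, 6, 10, 43), (330, 243, 22, 27, 489)]
s11.png s13.png [(387, 140, 31, 39, 568), (349, 142, 7, 7, 34), (330, 147, 28, 98, 1654), (366, 175, 30, 28, 433), (345, 189, 20, 23, 171), (361, 197, 14, 11, 73), (361, 206, 41, 24, 471)]
t0.png t13.png [(187, 189, 43, 27, 482), (234, 189, 34, 25, 461), (237, 188, 98, 72, 2889), (280, 192, 7, 9, 37), (267, 198, 3, 11, 29)]
short [[368.0, 184.0], [351.0, 197.0], [378.0, 197.0], [292.0, 198.0], [308.0, 200.0], [282.0, 202.0]]
mid [[416.0, 171.0], [399.0, 185.0], [423.0, 185.0], [246.0, 199.0], [262.0, 201.0], [238.0, 203.0]]
tall [[463.0, 158.0], [445.0, 172.0], [467.0, 173.0], [199.0, 201.0], [217.0, 202.0], [194.0, 205.0]]
```

The arm's shadow confuses the check, so I'll move it clear and repeat.

Call:
drive_tool --deltas '[[[-20,-30,0,0],[-40,-60,0,0],[-60,-90,0,0],[-80,-120,0,0],[-100,-150,0,0]]]'

```text
t: 54.35
tcp_pos: [0.41, -0.2839, 0.2924]
tool_rot: [0.377, 0.926, -0.0, 0.0]
force: [0.4, 0.5, -0.1]
finger_gap: -0.001
gripper_force: 0.0
```

Call:
drive_tool --deltas '[[[-20,-30,0,0],[-40,-60,0,0],[-60,-90,0,0],[-80,-120,0,0],[-100,-150,0,0]]]'

```text
t: 54.77
tcp_pos: [0.3767, -0.4613, 0.2921]
tool_rot: [0.377, 0.926, 0.0, -0.0]
force: [1.8, -0.3, -0.6]
finger_gap: -0.001
gripper_force: 0.0
```

Call:
drive_tool --deltas '[[[0,0,0,0],[0,0,0,0],[0,0,0,0],[0,0,0,0],[0,0,0,0]]]'

```text
t: 55.18
tcp_pos: [0.3777, -0.4581, 0.2924]
tool_rot: [0.376, 0.927, 0.0, -0.0]
force: [-0.7, 0.5, -0.5]
finger_gap: 0.003
gripper_force: 0.0
```

```bash
cat > c.py <<'E'
from h import *
def comp(a,b,x0,y0,x1,y1,th=25):
    A=cv2.imread('pics/full_'+a).astype(int);B=cv2.imread('pics/full_'+b).astype(int)
    m=(abs(A-B)[y0:y1,x0:x1].max(2)>th).astype('uint8');n,_,st,c=cv2.connectedComponentsWithStats(m)
    print(a,b,[(int(s[0]+x0),int(s[1]+y0),*s[2:].tolist()) for s in st[1:] if s[4]>15])
E
python3 - <<'E'
from c import *
snap('scene','s14.png');snap('top','t14.png');snap('scene','s15.png')
for _ in range(5): vision.snapshot('top')
snap('scene','s16.png')
comp('s0.png','s16.png',330,140,500,270);comp('s14.png','s16.png',330,140,500,270);comp('t0.png','t14.png',170,150,335,260)
# expected outlines: short upright-tilted at hook0; brightness in base disc region
B=cv2.imread('pics/full_s16.png');hsv=B.mean(2)
print(manip.sense()['tcp_pos'])
E
```

```text
s0.png s16.png [(330, 140, 44, 82, 2099), (466, 156, 10, 9, 26), (442, 162, 29, 23, 358), (391, 168, 35, 28, 571), (419, 169, 11, 16, 56), (370, 183, 9, 8, 30), (436, 189, 30, 27, 470), (396, 203, 36, 24, 475), (359, 218, 19, 22, 280), (377, 223, 9, 8, 24)]
s14.png s16.png [(373, 184, 8, 18, 64), (343, 190, 4, 11, 21), (369, 202, 8, 6, 29), (355, 205, 12, 5, 38), (375, 217, 10, 10, 50), (380, 227, 8, 7, 22)]
t0.png t14.png [(207, 189, 22, 15, 108), (235, 189, 30, 25, 307), (278, 188, 22, 23, 199), (294, 189, 15, 20, 148), (187, 193, 28, 23, 188), (267, 198, 3, 11, 26), (234, 202, 10, 6, 33), (191, 206, 7, 8, 26), (290, 211, 45, 49, 1052), (325, 245, 2, 15, 17)]
[ 0.37728178 -0.45951427  0.29239929]
```

The short beaker is on its hook, still swinging slightly. I'll let it settle.

Call:
drive_tool --deltas '[[[0,0,0,0],[0,0,0,0],[0,0,0,0],[0,0,0,0],[0,0,0,0]]]'

```text
t: 56.05
tcp_pos: [0.3772, -0.4597, 0.2923]
tool_rot: [0.377, 0.926, -0.0, -0.0]
force: [-0.3, -0.2, 0.4]
finger_gap: -0.002
gripper_force: 0.0
```

```bash
python3 - <<'E'
from c import *
for i in range(50): vision.snapshot('top')
snap('scene','s17.png')
for i in range(5): vision.snapshot('top')
snap('scene','s18.png')
for i in range(8): vision.snapshot('top')
snap('scene','s19.png');snap('top','t19.png')
for a,b in(('s17','s18'),('s18','s19'),('s17','s19'),('s16','s19'),('s0','s19')):comp(a+'.png',b+'.png',340,140,500,270)
print(manip.sense()['t'])
E
```

```text
s17.png s18.png [(376, 190, 4, 12, 28), (375, 216, 10, 10, 19)]
s18.png s19.png []
s17.png s19.png [(375, 190, 5, 12, 34), (361, 206, 8, 3, 17), (375, 216, 10, 10, 24)]
s16.png s19.png [(373, 191, 4, 8, 20), (367, 201, 9, 7, 25), (357, 206, 8, 4, 23), (376, 218, 6, 9, 22)]
s0.png s19.png [(340, 140, 36, 75, 1334), (466, 156, 10, 9, 26), (442, 162, 29, 23, 359), (391, 168, 34, 28, 574), (419, 169, 11, 16, 55), (370, 183, 10, 15, 58), (436, 189, 30, 27, 467), (396, 203, 36, 24, 476), (359, 217, 19, 22, 265), (376, 219, 11, 13, 57)]
59.4
```

Call:
drive_tool --deltas '[[[0,0,0,0],[0,0,0,0],[0,0,0,0],[0,0,0,0],[0,0,0,0]]]'

```text
t: 59.82
tcp_pos: [0.3772, -0.4596, 0.2923]
tool_rot: [0.377, 0.926, -0.0, -0.0]
force: [0.4, -0.1, -0.5]
finger_gap: 0.001
gripper_force: 0.0
```

Call:
drive_tool --deltas '[[[0,0,0,0],[0,0,0,0],[0,0,0,0],[0,0,0,0],[0,0,0,0]]]'

```text
t: 60.23
tcp_pos: [0.3772, -0.4596, 0.2923]
tool_rot: [0.377, 0.926, 0.0, -0.0]
force: [-0.8, 0.7, -0.4]
finger_gap: 0.004
gripper_force: 0.0
```

Call:
drive_tool --deltas '[[[0,0,0,0],[0,0,0,0],[0,0,0,0],[0,0,0,0],[0,0,0,0]]]'

```text
t: 60.65
tcp_pos: [0.3772, -0.4596, 0.2923]
tool_rot: [0.377, 0.926, -0.0, -0.0]
force: [0.4, -0.0, -0.1]
finger_gap: 0.006
gripper_force: 0.0
```

Call:
drive_tool --deltas '[[[0,0,0,0],[0,0,0,0],[0,0,0,0],[0,0,0,0],[0,0,0,0]]]'

```text
t: 61.07
tcp_pos: [0.3772, -0.4596, 0.2923]
tool_rot: [0.377, 0.926, 0.0, 0.0]
force: [0.3, 0.6, -0.0]
finger_gap: 0.001
gripper_force: 0.0
```

Call:
drive_tool --deltas '[[[0,0,0,0],[0,0,0,0],[0,0,0,0],[0,0,0,0],[0,0,0,0]]]'

```text
t: 61.48
tcp_pos: [0.3772, -0.4596, 0.2923]
tool_rot: [0.377, 0.926, 0.0, 0.0]
force: [-0.1, -0.2, -1.4]
finger_gap: -0.0
gripper_force: 0.0
```

Call:
drive_tool --deltas '[[[0,0,0,0],[0,0,0,0],[0,0,0,0],[0,0,0,0],[0,0,0,0]]]'

```text
t: 61.9
tcp_pos: [0.3772, -0.4596, 0.2923]
tool_rot: [0.377, 0.926, -0.0, -0.0]
force: [0.7, 0.5, -0.9]
finger_gap: -0.003
gripper_force: 0.0
```

Call:
drive_tool --deltas '[[[0,0,0,0],[0,0,0,0],[0,0,0,0],[0,0,0,0],[0,0,0,0]]]'

```text
t: 62.32
tcp_pos: [0.3772, -0.4596, 0.2923]
tool_rot: [0.377, 0.926, 0.0, -0.0]
force: [0.0, 0.7, -0.4]
finger_gap: 0.0
gripper_force: 0.0
```

Call:
drive_tool --deltas '[[[0,0,0,0],[0,0,0,0],[0,0,0,0],[0,0,0,0],[0,0,0,0]]]'

```text
t: 62.73
tcp_pos: [0.3772, -0.4596, 0.2923]
tool_rot: [0.377, 0.926, 0.0, -0.0]
force: [-0.3, -0.3, -0.4]
finger_gap: -0.002
gripper_force: 0.0
```

```bash
python3 - <<'E'
from c import *
for i in range(20): vision.snapshot('top')
n=['u%d.png'%i for i in range(4)]
for f in n:
    snap('scene',f)
    for i in range(3): vision.snapshot('top')
for a,b in zip(n,n[1:]):comp(a,b,340,140,500,270)
comp('s19.png',n[3],340,140,500,270)
print(manip.sign_off())
E
```

```text
u0.png u1.png []
u1.png u2.png []
u2.png u3.png []
s19.png u3.png [(347, 182, 29, 22, 224), (370, 183, 11, 22, 72), (354, 201, 16, 6, 68), (350, 206, 13, 7, 49), (370, 210, 10, 4, 24), (359, 217, 15, 18, 110), (376, 218, 6, 7, 18), (381, 229, 8, 9, 43), (359, 234, 21, 13, 161)]
the job is handed in; nothing more can be done
None
```

The job is handed in at about 65 s: rinser dosed at the start and end, and tall, middle and short rinsed and hung in that order on hooks 2, 1 and 0. The short one shifted on its hook after its last viewed picture and then held still, but I had no views left to see how it settled.

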